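Brush out the rinse beakers

ROBOT

A 6-joint arm with a two-finger parallel gripper is mounted at the origin on a cart in front of the work surface, level with it; the furniture and walls round the work are solid. World frame = base frame: x ahead of the robot, y to its left, z up, the work surface at z = 0. Lengths are in m, angles in rad, forces in N, time in s.
With the tool pointing down it reaches from about 0.35 to 0.975 m from the base axis. Payload 4.9 kg.
Tool frame: the origin (TCP) lies at the very end of the fingers, on their centre line; the grasp point (between the pads) lies 19 mm behind it; z points along the fingers, x is the direction in which the jaws open and shut, and the axes are right-handed (so a half turn about z gives the same grasp; the last joint's range is limited). The gripper opens to 85 mm and grips with 20 to 120 N. Pads are 22 mm wide; open, the fingers measure 114 mm over their backs; the gripper's body (76 mm by 85 mm) begins 54 mm behind the grasp point. The pads swing forward as they close: fully open they stand 13 mm farther back than shut.
Start: joints at [1.051, 0.053, 1.613, -0, 1.476, -0.119], TCP at [0.244, 0.575, 0.231] pointing down, gripper open.
Joint ranges: [-3.01, 3.01], [-1.01, 2.22], [0.06, 2.58], [-1.02, 4.17], [0.09, 2.62], [-3.14, 3.14]. Speed limits (rad/s): [2.57, 2.57, 3.14, 3.14, 3.14, 3.14].

INTERFACE

Orientations are given as [roll, pitch, yaw] about the fixed x, y, z axes, in that order (R = Rz(yaw) Ry(pitch) Rx(roll)).
In Python, from cell import readout, imaging, ticket, nets gives the robot as it stands.
- The arm moves only by the tool send_rows, never from a script. Its argument "rows" is one flat list of numbers, 7 for each row, row after row: the shift along the tool's x, y, z in cm, then the turn, a rotation vector about the tool's x, y, z in degrees, then the closure in counts, from 0 (fully open) to 255 (shut). A call has exactly 10 rows; each row is the pose to reach, as a shift and turn from the pose commanded when the call began, along the tool's axes at that moment; what a row does not reach only later rows make up. A row lasts 1/12 s, in which the tool goes at most 41.7 mm and 7.16 degrees, less where a joint would pass 70% of its speed; a pose out of reach is approached as far as the arm can. A call with a gripper value outside its range is refused whole. The fingers move at their own pace and stop on an object; "squeeze" is the grip in N (left out, the last holds). Time passes only in rows, so rows that repeat a pose let the fingers close, or fill a call up. It gives the time, the measured TCP pose, the force and the opening at its end, in the units of the state.
- readout.get_obs(): the state, without advancing time (a new reading comes with each control period).
- imaging.snapshot(name): name is "scene" or "top" or "wrist"; returns a dict with "pixels" (480x640x3 uint8, red, green, blue), "range_z" (480x640 float32, m along the optical axis (not along the pixel's ray), 0 where there is no reading), "fovy" (degrees; the focal length in pixels is half the picture's height over the tangent of half this angle, whatever the lens; pixels are square), "cx", "cy" (the principal point, pixels), "view" (4x4, takes a point from world to camera coordinates). Camera axes: x right, y down, z forward; pixel columns grow to the right and rows downward; lengths in m; the calibration is good to about 2 mm. A picture is of the moment at which its call begins.
- ticket.hand_in(): hands the job in, once; it reports no verdict.
Trained networks look in a picture, given as the dict that the camera call returned (one of the last four; its "shot" number tells which), for a name from the list of things; names that differ only in an ending like _2 or _b are one class to them, and where a whole thing is asked for, a point or a joint stands for the part that bears it (a point fixed in the world has none). Each returns a list of dicts, best first, with "p" (0 to 1); they miss things now and then, are a little off and sometimes report something else, mostly with a low value. They report only what shows in the picture. A call takes as long as a camera call. They do not tell look-alikes from the thing itself.
- nets.find_in(picture, name): "bbox" ([left, top, width, height] in pixels, round what is visible of it).
The state is a dict: "time": time; "q": joint angles; "qd": joint speeds; "effort": joint torques, N m; "tool_pos": TCP position; "ee_rot": TCP orientation; "force": force on the tool from outside, world axes, zero at the start; "torque": the same for the moment, N m; "opening": finger opening in m.
Only numpy, scipy, OpenCV 4.12 (cv2) and the standard library are available. Lean on these libraries where they do the work, as an engineer would, in place of code of your own. Each camera call takes 0.05 s, during which the arm holds its last target. There are 200 camera calls.

TASK

First take every ring clamp off the beaker mouths and put it into the white tub. Then take the bottle brush from its rack and scrub the inside of the three beakers, from the tallest to the shortest: in each, push the brush down to the floor, draw it up by at least 4 cm, and push it down to the floor a second time. Finally hang the brush back in the fork of its rack, leaving the beakers standing upright and the jar, dark pitch lump and small pot undisturbed.

Things in the scene. Friction and masses are not known exactly. Their poses are not given: they have to be found in the camera images.
- tall_beaker: the tallest beaker, open round stainless steel, loose, 350 g, 115 high, outside diameter 72 (78 at the flared rim), inside diameter 64, heavy floor 5 thick. Origin: centre of the underside; z up.
- middle_beaker: the middle beaker, open round stainless steel, loose, 350 g, 90 high, outside diameter 72 (78 at the flared rim), inside diameter 64, heavy floor 5 thick. Origin: centre of the underside; z up.
- short_beaker: the shortest beaker, open round stainless steel, loose, 350 g, 65 high, outside diameter 72 (78 at the flared rim), inside diameter 64, heavy floor 5 thick. Origin: centre of the underside; z up.
- clamp_a_mid (a point): wooden ring clamp, a bar 120 long, 22 wide, 22 high, 60 g, left lying level across the mouth of one of the beakers (it can fall off beside it if jostled). The point is its centre; its y axis runs along its length. May be absent (None). This one lay on the tallest beaker.
- clamp_b_mid (a point): wooden ring clamp, a bar 120 long, 22 wide, 22 high, 60 g, left lying level across the mouth of one of the beakers (it can fall off beside it if jostled). The point is its centre; its y axis runs along its length. May be absent (None). This one lay on the middle beaker.
- clamp_c_mid (a point): wooden ring clamp, a bar 120 long, 22 wide, 22 high, 60 g, left lying level across the mouth of one of the beakers (it can fall off beside it if jostled). The point is its centre; its y axis runs along its length. May be absent (None). This one lay on the shortest beaker.
- tub: open white tub that does not move, 142 along its x, 174 along its y, 69 high, floor 6 to 10 thick, walls sloping inward to a floor about 100 x 130, so a clamp goes in best lengthwise along the tub's y. Origin: centre of the underside; z up.
- rack_fork (a point): brush rack (fixed): wooden stand with a level steel fork. Point: mid-slot on the fork's top face, 145 above the worktop, where the brush hangs. Slot 17 wide along the rack's x, open to its -x (about to the robot's right); tines end 34 from the point with stop studs 4 high; upright 37 behind. To free the brush lift it 10 to 15, draw it about 60 to -x, then raise; hang it back the opposite way.
- brush_grip (a point): bottle brush, 206 long, 90 g, hanging head down by its collar in the fork. Point: centre of the square wooden handle (20 x 20, 82 long, sides along the brush's x and y), grasped from above; z points up along the brush. Collar (diameter 29, 8 thick): underside 47 below this point, so it hangs with the point 47 above the fork's top; wire stem (diameter 6) below the collar.
- brush_tip (a point): the lower end of the bottle brush, at the bottom of the round head (diameter 35, 70 long, rigid), 165 below the handle's centre; z points up along the brush.
- divider_end (a point): top of the near end of the fixed upright wooden divider board that runs from here away from the robot and to its right, between the rack and the beaker place on the right. Board and rail are 162 high. Carry the brush round this end or above it.
- lidded_jar: bystander: jar with a dark lid, diameter 99, 78 high, loose. Origin: centre of the underside.
- pitch_lump: bystander: dark lump of pitch, 48 x 38 x 17, loose. Origin: centre of the underside.
- small_pot: bystander: low clear screw pot, diameter 47, 16 high, loose. Origin: centre of the underside.
Things that resemble listed ones, but are neither listed nor needed, are in the scene too. Leave any green look-alike of the middle_beaker alone.

How it is judged:
By the outcome, as a careful person would: the job done as asked, in the order asked, and still so for the second after the job is handed in, with the robot touching nothing.
Of clamp_a, clamp_b, clamp_c only 2 to 3 are there at a start; the rules pass over those that are not, and their reading is None.
At some moment in a run one of tall_beaker, middle_beaker, short_beaker may be knocked a few centimetres aside while the robot is not near it.
It also fails if it takes over 210 s, if anything falls off the work surface, if the arm or the gripper's body presses on something with over 40 N, if the wrist force passes 120 N, or if a joint passes its speed limit or range.

## Working session

There is one attempt and no reset: what is moved stays moved. The work goes in short steps, Python scripts to look and compute and a tool call to move; the robot and the scene stay as the last step left them, time stands still between calls to the robot, and variables do not carry over. Pictures are saved under pics/ and viewed, about 12 in all and at most 16, crops included, and the job is handed in when it is done.

Besides the shell and the picture viewer there is one more tool, called after "Call:" as name(argument=value, ...), one argument or row to a line, values as JSON. send_rows: Moves the arm, as the interface text tells. Its arguments: {"type":"object","properties":{"rows":{"type":"array"},"squeeze":{"type":"number"}},"required":["rows"]}

```bash
mkdir -p pics; ls
cat > h.py <<'E'
import numpy as np, cv2
from cell import readout, imaging, ticket, nets
def K(s):
    f=240/np.tan(np.radians(s["fovy"])/2); return f,s["cx"],s["cy"]
def cloud(s):
    f,cx,cy=K(s); z=s["range_z"].astype(float); v,u=np.mgrid[:480,:640]
    P=np.stack([(u-cx)/f*z,(v-cy)/f*z,z],-1); T=np.linalg.inv(s["view"])
    W=P@T[:3,:3].T+T[:3,3]; W[z<=0]=np.nan; return W
def save(s,n): cv2.imwrite(f"pics/{n}.png",s["pixels"][:,:,::-1])
E
python3 - <<'E'
from h import *
for c in ("scene","top"):
    s=imaging.snapshot(c); save(s,c+"0"); np.savez(c+"0",W=cloud(s),pix=s["pixels"])
    print(c,s["fovy"],s["cx"],s["cy"],np.linalg.inv(s["view"])[:3].round(3).tolist())
    for n in ["tall_beaker","clamp_a_mid","tub","rack_fork","brush_grip","divider_end","lidded_jar","pitch_lump","small_pot"]:
        print(n,[(np.round(d["bbox"]).tolist(),round(d["p"],2)) for d in nets.find_in(s,n)][:6])
o=readout.get_obs();print(o)
E
```

```text
pics
scene 53.51530370849388 324.3299807196576 242.99542979536568 [[0.461, -0.496, 0.735, -0.184], [-0.887, -0.281, 0.367, -0.553], [0.025, -0.821, -0.57, 0.668]]
tall_beaker []
clamp_a_mid [([195.0, 224.0, 59.0, 32.0], 0.76), ([281.0, 150.0, 15.0, 85.0], 0.66)]
tub [([401.0, 284.0, 90.0, 94.0], 0.58)]
rack_fork [([262.0, 183.0, 47.0, 66.0], 0.78), ([282.0, 155.0, 17.0, 83.0], 0.65)]
brush_grip [([282.0, 152.0, 16.0, 80.0], 0.57)]Traceback (most recent call last):
  File "<stdin>", line 6, in <module>
ValueError: it knows: brush_grip, brush_tip, clamp_a_mid, clamp_b_mid, clamp_c_mid, lidded_jar, middle_beaker, pitch_lump, rack_fork, short_beaker, small_pot, tall_beaker, tub
```

Run:
```python
from h import *
for c in ("scene","top"):
    s=imaging.snapshot(c); save(s,c+"0"); np.savez(c+"0",W=cloud(s),pix=s["pixels"])
    W=cloud(s)
    print(c,s["fovy"],np.linalg.inv(s["view"])[:3].round(3).tolist())
    for n in ["tall_beaker","middle_beaker","short_beaker","clamp_a_mid","tub","rack_fork","brush_grip","lidded_jar","pitch_lump","small_pot"]:
        for d in nets.find_in(s,n)[:6]:
            l,t,w,h=map(int,d["bbox"]); 
            print(n,[l,t,w,h],round(d["p"],2),np.nanmedian(W[t:t+h,l:l+w].reshape(-1,3),0).round(3),"ctr",W[t+h//2,l+w//2].round(3))
o=readout.get_obs();print(o)
```

```text
scene 53.51530370849388 [[0.461, -0.496, 0.735, -0.184], [-0.887, -0.281, 0.367, -0.553], [0.025, -0.821, -0.57, 0.668]]
tall_beaker [206, 238, 39, 54] 0.76 [ 0.409 -0.032  0.074] ctr [ 0.403 -0.04   0.084]
middle_beaker [343, 269, 37, 54] 0.87 [ 0.479 -0.305  0.052] ctr [ 0.471 -0.309  0.064]
middle_beaker [260, 323, 50, 69] 0.57 [ 0.28  -0.252  0.047] ctr [ 0.303 -0.24   0.021]
short_beaker [264, 284, 39, 39] 0.9 [ 0.391 -0.18   0.045] ctr [ 0.436 -0.153  0.006]
tub [401, 282, 91, 93] 0.84 [ 0.518 -0.472  0.017] ctr [ 0.529 -0.469  0.006]
rack_fork [263, 180, 43, 68] 0.97 [ 0.642 -0.01   0.014] ctr [ 0.627 -0.041  0.085]
rack_fork [342, 269, 36, 51] 0.36 [ 0.479 -0.301  0.053] ctr [ 0.469 -0.307  0.07 ]
brush_grip [281, 154, 17, 80] 0.69 [ 0.641 -0.045  0.073] ctr [ 0.624 -0.058  0.145]
brush_grip [195, 221, 56, 35] 0.5 [ 0.462 -0.001  0.086] ctr [ 0.42  -0.028  0.135]
lidded_jar [312, 199, 39, 40] 0.73 [ 0.58  -0.187  0.12 ] ctr [ 0.552 -0.199  0.161]
lidded_jar [199, 224, 53, 30] 0.37 [ 0.459 -0.011  0.108] ctr [ 0.426 -0.028  0.129]
pitch_lump [338, 351, 25, 26] 0.71 [ 0.347 -0.
[... 1542 characters left out ...]
45  0.087] ctr [ 0.636 -0.053  0.17 ]
{'time': 1.4, 'q': array([ 1.05098140e+00,  5.27197444e-02,  1.61293384e+00,  7.67601966e-06,
        1.47598518e+00, -1.19031980e-01]), 'qd': array([ 4.39157341e-04,  5.08706203e-05,  1.34821150e-03,  1.07175467e-03,
       -5.23022339e-04, -5.09070942e-04]), 'effort': array([-2.58952487e-04, -3.93668175e+01, -3.70455623e+01, -1.23528475e-04,
        5.45469156e-04,  5.34918900e-05]), 'tool_pos': array([0.2438386 , 0.57544017, 0.23127108]), 'ee_rot': array([-3.14157959e+00,  4.48714460e-05,  1.17001265e+00]), 'force': array([ 0.34406475, -0.44190464,  0.196741  ]), 'torque': array([ 0.02335733,  0.02278374, -0.02683428]), 'opening': 0.08527674767976527}
```

View pics/scene0.png

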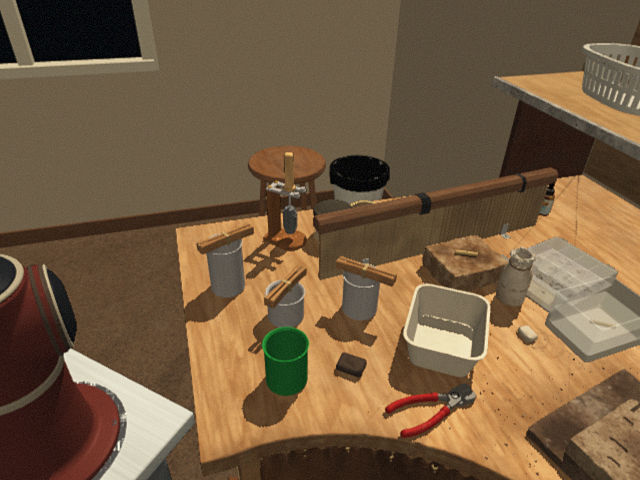

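View pics/top0.png

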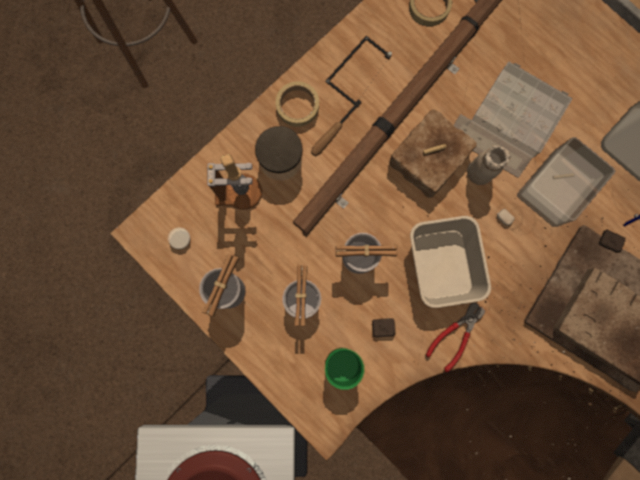

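The pictures show three steel beakers, each with a clamp across its mouth. In the top view (px) they are tall (220,288), short (302,298) and middle (362,252). The tub is at (450,262), the rack and brush at (233,180), the jar at (278,150), the divider's near end at (305,225), the pot at (179,239), the lump at (384,328) and the green decoy at (344,368).

```bash
python3 - <<'E'
from h import *
from scipy.optimize import least_squares
def circ(p,r):
    f=lambda c:np.hypot(*(p-c[:2]).T)-r
    return least_squares(f,np.median(p,0),loss='soft_l1',f_scale=.002).x
B=dict(tall=((.432,-.022),.115),short=((.41,-.175),.065),mid=((.50,-.292),.090))
for c in ("scene","top"):
    d=np.load(c+"0.npz"); W=d["W"].reshape(-1,3); pix=d["pix"].reshape(-1,3).astype(int)
    ok=~np.isnan(W[:,0]); W=W[ok]; pix=pix[ok]
    for n,(c0,h) in B.items():
        r=np.hypot(*(W[:,:2]-c0).T)
        cl=W[(r<.08)&(W[:,2]>h+.010)&(W[:,2]<h+.04)]
        cc,sz,a=cv2.minAreaRect((cl[:,:2]*1000).astype(np.float32))
        m=cl[:,:2].mean(0); u,s,vt=np.linalg.svd(cl[:,:2]-m); 
        t=(cl[:,:2]-m)@vt.T
        mid=m+vt[0]*(t[:,0].max()+t[:,0].min())/2
        rim=W[(r<.055)&(abs(W[:,2]-h)<.004)]
        print(c,n,"clamp",len(cl),mid.round(4),"ang",np.degrees(np.arctan2(vt[0,1],vt[0,0])).round(1),np.ptp(t,axis=0).round(3),np.array(sz).round(),"ztop",np.percentile(cl[:,2],[50,95]).round(4),"rim",len(rim),circ(rim[:,:2],.037).round(4) if len(rim)>5 else None)
    # tub
    r=np.hypot(*(W[:,:2]-(.51,-.48)).T); t=W[(r<.14)&(abs(W[:,2]-.067)<.006)]
    print("tub",len(t),cv2.minAreaRect((t[:,:2]*1000).astype(np.float32)))
    r=np.hypot(*(W[:,:2]-(.64,-.045)).T)
    hd=W[(r<.06)&(W[:,2]>.165)]; print("handle",len(hd),hd.mean(0).round(4),hd.min(0).round(3),hd.max(0).round(3))
    fk=W[(r<.08)&(abs(W[:,2]-.146)<.006)]; print("fork",len(fk)); 
    if c=="top": print(fk[np.argsort(fk[:,1])].round(3).tolist()[::max(1,len(fk)//40)])
    dv=W[(W[:,2]>.15)&(W[:,2]<.175)&(W[:,1]<-.12)&(W[:,0]>.5)&(W[:,0]<.68)&(W[:,1]>-.32)]
    print("div",len(dv),dv[np.argsort(dv[:,0])][:4].round(3).tolist(), cv2.minAreaRect((dv[:,:2]*1000).astype(np.float32)))
    j=W[(np.hypot(*(W[:,:2]-(.711,-.125)).T)<.065)&(abs(W[:,2]-.077)<.004)]; print("jar",len(j),j.min(0).round(3) if len(j) else 0,j.max(0).round(3) if len(j) else 0)
E
python3 -c "
import cv2
a=cv2.imread('pics/top0.png')[120:340,150:390];b=cv2.imread('pics/scene0.png')[140:340,180:400]
a=cv2.resize(a,(400,367),interpolation=2);b=cv2.resize(b,(400,364),interpolation=2)
cv2.imwrite('pics/c1.png',cv2.hconcat([a[:364],b]))"
```

```text
scene tall clamp 579 [ 0.4318 -0.0276] ang 157.4 [0.121 0.025] [ 25. 122.] ztop [0.1354 0.1384] rim 114 [ 0.4278 -0.0188]
scene short clamp 572 [ 0.4158 -0.1764] ang 177.6 [0.122 0.024] [ 22. 122.] ztop [0.086  0.0884] rim 190 [ 0.4091 -0.1753]
scene mid clamp 650 [ 0.4987 -0.3014] ang -88.9 [0.119 0.024] [ 24. 119.] ztop [0.1104 0.1135] rim 122 [ 0.5028 -0.2954]
tub 1211 ((487.7599182128906, -473.62152099609375), (178.28817749023438, 142.1412811279297), 8.817776679992676)
handle 299 [ 0.6372 -0.0502  0.2038] [ 0.63  -0.059  0.165] [ 0.652 -0.037  0.236]
fork 314
div 1103 [[0.527, -0.188, 0.155], [0.528, -0.185, 0.157], [0.529, -0.185, 0.155], [0.529, -0.187, 0.151]] ((611.923828125, -236.8468780517578), (35.18587112426758, 198.40298461914062), 49.88631820678711)
jar 322 [ 0.673 -0.163  0.075] [ 0.764 -0.078  0.081]
top tall clamp 678 [ 0.4333 -0.0259] ang 158.0 [0.12  0.022] [ 22. 120.] ztop [0.1357 0.1391] rim 267 [ 0.4281 -0.0211]
top short clamp 544 [ 0.417 -0.175] ang 178.5 [0.118 0.02 ] [ 20. 118.] ztop [0.086  0.0894] rim 243 [ 0.4109 -0.1763]
top mid clamp 590 [ 0.5026 -0.302
[... 859 characters left out ...]
[0.633, -0.022, 0.145], [0.631, -0.021, 0.146], [0.652, -0.018, 0.147], [0.654, -0.016, 0.146], [0.66, -0.014, 0.147], [0.66, -0.012, 0.146], [0.662, -0.01, 0.145], [0.64, -0.009, 0.146], [0.66, -0.008, 0.145], [0.65, -0.007, 0.146], [0.626, -0.006, 0.147], [0.659, -0.005, 0.148], [0.654, -0.004, 0.152], [0.652, -0.003, 0.147], [0.656, -0.002, 0.151], [0.644, -0.001, 0.145], [0.644, 0.0, 0.147], [0.63, 0.002, 0.148], [0.633, 0.003, 0.142]]
div 1842 [[0.53, -0.183, 0.155], [0.53, -0.187, 0.155], [0.53, -0.185, 0.154], [0.531, -0.189, 0.151]] ((614.4658203125, -233.2605438232422), (36.655635833740234, 194.6779022216797), 50.95334243774414)
jar 1467 [ 0.667 -0.174  0.073] [ 0.765 -0.077  0.081]
```

View pics/c1.png

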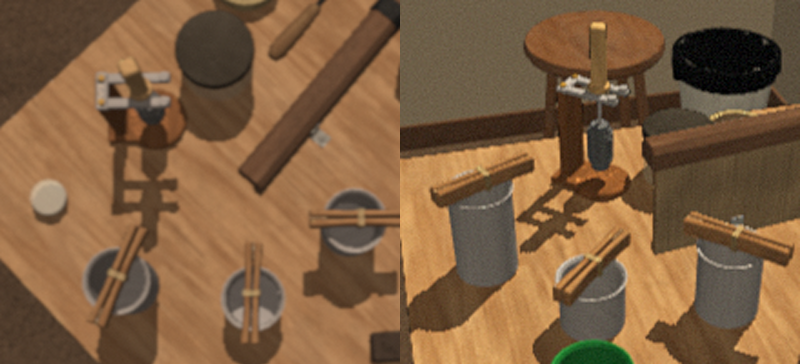

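```bash
cat >> h.py <<'E'
def R(yaw): c,s=np.cos(np.radians(yaw)),np.sin(np.radians(yaw)); return np.array([[c,s,0],[s,-c,0],[0,0,-1]])
def go(*calls,start=None):
    "each call: list of (x,y,z,yaw) goals; prints tool-frame shift (cm) and turn about tool z (deg) from the call's start"
    if start is None:
        o=readout.get_obs(); start=(*o["tool_pos"],np.degrees(o["ee_rot"][2]))
        print("at",np.round(start,4),"ee",o["ee_rot"].round(4),"q",o["q"].round(2),"F",o["force"].round(1),"op",round(o["opening"],4),"t",o["time"])
    p=np.array(start,float)
    for i,c in enumerate(calls):
        for g in c:
            d=R(p[3]).T@(np.array(g[:3])-p[:3])*100; a=-((g[3]-p[3]+180)%360-180)
            print(i,g,"->",d.round(2),"turn",round(a,1))
        p=np.array(c[-1],float)
E
python3 - <<'E'
from h import *
go([(.4326,-.0267,.231,68),(.4326,-.0267,.16,68)],[(.4326,-.0267,.120,68)],[(.4326,-.0267,.22,68)])
E
```

```text
at [ 0.2438  0.5754  0.2313 67.0368] ee [-3.1416  0.      1.17  ] q [ 1.05  0.05  1.61  0.    1.48 -0.12] F [ 0.3 -0.4  0.2] op 0.0853 t 1.4
0 (0.4326, -0.0267, 0.231, 68) -> [-4.808e+01  4.087e+01  3.000e-02] turn -1.0
0 (0.4326, -0.0267, 0.16, 68) -> [-48.08  40.87   7.13] turn -1.0
1 (0.4326, -0.0267, 0.12, 68) -> [0. 0. 4.] turn -0.0
2 (0.4326, -0.0267, 0.22, 68) -> [  0.   0. -10.] turn -0.0
```

Call:
send_rows(
  rows=[-2,1.7,0,0,0,0,120,-5,4.2,0,0,0,0,120,-8.2,7,0,0,0,0,120,-11.4,9.7,0,0,0,-1,120,-14.5,12.4,0,0,0,-1,120,-17.7,15,0,0,0,-1,120,-20.8,17.7,0,0,0,-1,120,-24,20.4,0,0,0,-1,120,-27.2,23.1,0,0,0,-1,120,-30.5,25.9,0,0,0,-1,120],
  squeeze=40,
)

```text
time: 2.23
tool_pos: [0.3628, 0.1938, 0.2316]
ee_rot: [3.14, -0.001, 1.188]
force: [1.1, -0.4, 0.7]
opening: 0.0453
```

Run:
```python
from h import *
go([(.4326,-.0267,.231,68),(.4326,-.0267,.16,68)])
```

```text
at [ 0.3628  0.1938  0.2316 68.0784] ee [ 3.1405e+00 -9.0000e-04  1.1882e+00] q [ 0.31 -0.5   2.08 -0.    1.56 -0.88] F [ 1.1 -0.4  0.7] op 0.0453 t 2.2333
0 (0.4326, -0.0267, 0.231, 68) -> [-17.85  14.71   0.06] turn 0.1
0 (0.4326, -0.0267, 0.16, 68) -> [-17.85  14.71   7.16] turn 0.1
```

Call:
send_rows(
  rows=[-3,2.5,0,0,0,0,120,-6.2,5.1,0,0,0,0,120,-9.4,7.7,0,0,0,0,120,-12.6,10.4,0,0,0,0,120,-15.8,13,0,0,0,0,120,-17.85,14.7,2,0,0,0,120,-17.85,14.7,4.5,0,0,0,120,-17.85,14.7,6.5,0,0,0,120,-17.85,14.7,7.2,0,0,0,120,-17.85,14.7,7.2,0,0,0,120],
)

```text
time: 3.07
tool_pos: [0.4308, -0.0248, 0.1571]
ee_rot: [-3.137, 0.001, 1.187]
force: [-0.9, -0.0, 1.0]
opening: 0.045
```

Run:
```python
from h import *
s=imaging.snapshot("wrist"); save(s,"w1"); W=cloud(s).reshape(-1,3)
for n in ("clamp_a_mid",):print(nets.find_in(s,n))
h=.115;r=np.hypot(*(W[:,:2]-(.43,-.022)).T);cl=W[(r<.08)&(W[:,2]>h+.010)&(W[:,2]<h+.04)]
print(len(cl),cv2.minAreaRect((cl[:,:2]*1000).astype(np.float32)),np.percentile(cl[:,2],[5,50,95]))
go([(.4326,-.0267,.12,68)])
```

```text
[{'bbox': [306.5, 173.0, 39.3, 211.4], 'p': 0.69}]
6921 ((432.34814453125, -23.059375762939453), (21.32078742980957, 119.70084381103516), 68.10042572021484) [0.13309623 0.13557408 0.13685057]
at [ 4.32700e-01 -2.48000e-02  1.60200e-01  6.80736e+01] ee [ 3.1406e+00 -1.0000e-04  1.1881e+00] q [-0.23 -0.38  2.12 -0.    1.41 -1.42] F [-0.5 -0.4  0.3] op 0.0454 t 3.1667
0 (0.4326, -0.0267, 0.12, 68) -> [-0.17  0.06  4.02] turn 0.1
```

View pics/w1.png

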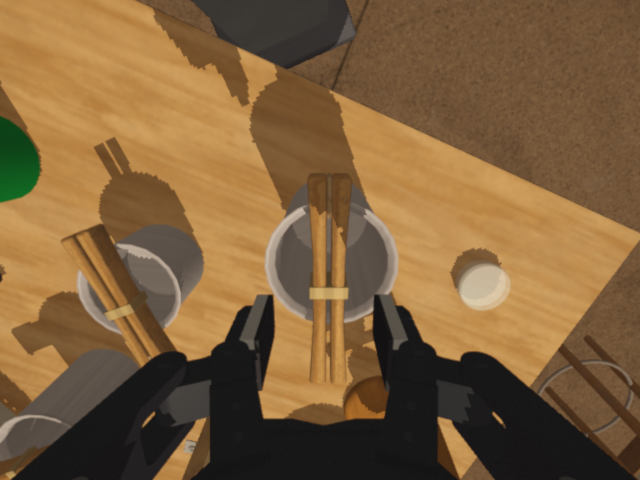

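The wrist view shows the clamp at px (328,278), lying between the open fingers. I'll go down, grip and lift.

Call:
send_rows(
  rows=[0,0,1,0,0,0,120,0,0,2.2,0,0,0,120,0,0,3.2,0,0,0,120,0,0,3.9,0,0,0,120,0,0,4,0,0,0,120,0,0,4,0,0,0,150,0,0,4,0,0,0,180,0,0,4,0,0,0,215,0,0,4,0,0,0,215,0,0,4,0,0,0,215],
)

```text
time: 4.0
tool_pos: [0.4326, -0.0251, 0.1198]
ee_rot: [3.141, -0.0, 1.187]
force: [0.1, -0.3, -0.4]
opening: 0.021
```

Run:
```python
from h import *
u=np.array([-.155,.988])
T=np.array([.488,-.474])
a=T-.026*u; print(a)
z=.12
o=readout.get_obs();p=o["tool_pos"]
go([(p[0],p[1],.21,68)],[(.455,-.25,.21,84)],[(*a,.15,98.9),(*a,.04,98.9)])
```

```text
[ 0.49203  -0.499688]
at [ 4.32600e-01 -2.51000e-02  1.19800e-01  6.80327e+01] ee [ 3.1406e+00 -1.0000e-04  1.1874e+00] q [-0.23 -0.34  2.15 -0.    1.32 -1.42] F [ 0.1 -0.3 -0.4] op 0.021 t 4.0
0 (np.float64(0.4326171758088928), np.float64(-0.02514262703631877), 0.21, 68) -> [ 0.    0.   -9.02] turn 0.0
1 (0.455, -0.25, 0.21, 84) -> [-20.01  10.5    0.  ] turn -16.0
2 (np.float64(0.49202999999999997), np.float64(-0.49968799999999997), 0.15, 98.9) -> [-24.44   6.29   6.  ] turn -14.9
2 (np.float64(0.49202999999999997), np.float64(-0.49968799999999997), 0.04, 98.9) -> [-24.44   6.29  17.  ] turn -14.9
```

Call:
send_rows(
  rows=[0,0,-1,0,0,0,215,0,0,-3.5,0,0,0,215,0,0,-6.5,0,0,0,215,-1,0.5,-9,0,0,0,215,-4.2,2.2,-9,0,0,-3,215,-7.5,3.9,-9,0,0,-6,215,-10.7,5.6,-9,0,0,-9,215,-14,7.3,-9,0,0,-12,215,-17.2,9,-9,0,0,-14,215,-20,10.5,-9,0,0,-16,215],
)

```text
time: 4.83
tool_pos: [0.4548, -0.2522, 0.2103]
ee_rot: [3.141, 0.001, 1.468]
force: [0.5, 1.2, -0.4]
opening: 0.0205
```

Call:
send_rows(
  rows=[-3,0.8,0,0,0,-2,215,-6.5,1.7,0,0,0,-4,215,-10,2.6,0,0,0,-6,215,-13.5,3.5,0,0,0,-8,215,-17,4.4,0,0,0,-10,215,-20.5,5.3,0,0,0,-12,215,-23.4,6,2,0,0,-14,215,-24.4,6.3,5,0,0,-14.9,215,-24.4,6.3,8.5,0,0,-14.9,215,-24.4,6.3,10,0,0,-14.9,215],
)

```text
time: 5.67
tool_pos: [0.4903, -0.4981, 0.1043]
ee_rot: [-3.138, -0.006, 1.725]
force: [-0.2, 0.0, -2.5]
opening: 0.0207
```

Run:
```python
from h import *
go([(.492,-.4997,.04,98.9)])
s=imaging.snapshot("top"); save(s,"t1")
```

```text
at [ 0.4903 -0.4981  0.1043 98.861 ] ee [-3.1381 -0.0061  1.7254] q [-0.9   0.33  1.52 -0.    1.3  -2.63] F [-0.2  0.  -2.5] op 0.0207 t 5.6667
0 (0.492, -0.4997, 0.04, 98.9) -> [-0.19  0.14  6.43] turn -0.0
```

View pics/t1.png

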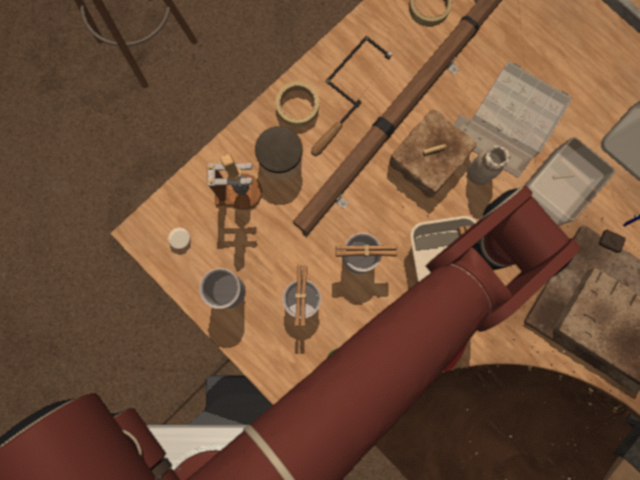

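Call:
send_rows(
  rows=[0,0,2,0,0,0,215,0,0,4,0,0,0,215,0,0,5.5,0,0,0,215,0,0,6.6,0,0,0,215,0,0,6.8,0,0,0,215,0,0,6.8,0,0,0,190,0,0,6.8,0,0,0,170,0,0,6.8,0,0,0,165,0,0,4,0,0,0,165,0,0,0.5,0,0,0,165],
)

```text
time: 6.55
tool_pos: [0.4907, -0.4972, 0.1019]
ee_rot: [-3.138, -0.006, 1.727]
force: [-0.3, -0.4, 0.3]
opening: 0.0301
```

Run:
```python
from h import *
go([(.492,-.4997,.18,98.9),(.416,-.1755,.18,88.3)],[(.416,-.1755,.110,88.3)],[(.416,-.1755,.069,88.3)])
```

```text
at [ 0.4907 -0.4972  0.1019 98.932 ] ee [-3.1383 -0.0057  1.7267] q [-0.9   0.33  1.52 -0.    1.3  -2.63] F [-0.3 -0.4  0.3] op 0.0301 t 6.55
0 (0.492, -0.4997, 0.18, 98.9) -> [-0.27  0.09 -7.81] turn 0.0
0 (0.416, -0.1755, 0.18, 88.3) -> [32.94 -2.38 -7.81] turn 10.6
1 (0.416, -0.1755, 0.11, 88.3) -> [0. 0. 7.] turn -0.0
2 (0.416, -0.1755, 0.069, 88.3) -> [0.  0.  4.1] turn -0.0
```

Call:
send_rows(
  rows=[0,0,-4,0,0,0,140,1.5,0,-7.2,0,0,1,120,5,-0.4,-7.8,0,0,2,120,9,-0.7,-7.8,0,0,3.5,120,13,-1,-7.8,0,0,5,120,17,-1.2,-7.8,0,0,6.5,120,21,-1.5,-7.8,0,0,8,120,25,-1.8,-7.8,0,0,9,120,29,-2.1,-7.8,0,0,10,120,33,-2.4,-7.8,0,0,10.6,120],
)

```text
time: 7.38
tool_pos: [0.4169, -0.1754, 0.1838]
ee_rot: [3.139, 0.001, 1.54]
force: [1.0, 1.0, 1.6]
opening: 0.0453
```

Call:
send_rows(
  rows=[0,0,0,0,0,0,120,0,0,2,0,0,0,120,0,0,4.5,0,0,0,120,0,0,6,0,0,0,120,0,0,6,0,0,0,120,0,0,6,0,0,0,120,0,0,6,0,0,0,120,0,0,6,0,0,0,120,0,0,6,0,0,0,120,0,0,6,0,0,0,120],
)

```text
time: 8.22
tool_pos: [0.4178, -0.1772, 0.1235]
ee_rot: [3.14, 0.001, 1.542]
force: [-0.4, 0.1, 0.4]
opening: 0.0455
```

```bash
cat >> h.py <<'E'
def clampview(c0,h):
    s=imaging.snapshot("wrist"); W=cloud(s).reshape(-1,3)
    r=np.hypot(*(W[:,:2]-c0).T);cl=W[(r<.08)&(W[:,2]>h+.010)&(W[:,2]<h+.03)]
    print("clamp",len(cl),cv2.minAreaRect((cl[:,:2]*1000).astype(np.float32)),np.percentile(cl[:,2],[5,50,95])); return s
E
python3 - <<'E'
from h import *
save(clampview((.411,-.1755),.065),"w2")
go([(.416,-.1755,.069,88.3)])
E
```

```text
clamp 5943 ((415.46221923828125, -173.20680236816406), (21.49228286743164, 120.05976867675781), 88.36067962646484) [0.08302979 0.08560814 0.0868938 ]
at [ 0.4177 -0.1771  0.1232 88.3303] ee [3.1402e+00 8.0000e-04 1.5417e+00] q [-0.57 -0.28  2.11  0.    1.32 -2.11] F [0.6 0.7 0.3] op 0.0452 t 8.2667
0 (0.416, -0.1755, 0.069, 88.3) -> [ 0.16 -0.17  5.42] turn 0.0
```

Call:
send_rows(
  rows=[0.3,-0.15,1.5,0,0,0,120,0.3,-0.15,3.2,0,0,0,120,0.3,-0.15,4.7,0,0,0,120,0.3,-0.15,5.4,0,0,0,120,0.3,-0.15,5.4,0,0,0,120,0.3,-0.15,5.4,0,0,0,150,0.3,-0.15,5.4,0,0,0,180,0.3,-0.15,5.4,0,0,0,215,0.3,-0.15,5.4,0,0,0,215,0.3,-0.15,5.4,0,0,0,215],
)

```text
time: 9.1
tool_pos: [0.4167, -0.1743, 0.0697]
ee_rot: [3.139, 0.001, 1.542]
force: [0.0, 0.3, 4.3]
opening: 0.0206
```

Run:
```python
from h import *
u=np.array([-.155,.988]);b=np.array([.488,-.474])+.026*u; print(b)
o=readout.get_obs();p=o["tool_pos"]
go([(p[0],p[1],.17,88.3),(*b,.17,98.9)],[(*b,.04,98.9)])
```

```text
[ 0.48397  -0.448312]
at [ 4.16700e-01 -1.74300e-01  6.97000e-02  8.83381e+01] ee [3.1394e+00 1.3000e-03 1.5418e+00] q [-0.56 -0.22  2.15 -0.    1.21 -2.1 ] F [0.  0.3 4.3] op 0.0206 t 9.1
0 (np.float64(0.4167421856249924), np.float64(-0.17427840116177548), 0.17, 88.3) -> [  0.     0.   -10.03] turn 0.0
0 (np.float64(0.48397), np.float64(-0.448312), 0.17, 98.9) -> [-27.2    7.51 -10.03] turn -10.6
1 (np.float64(0.48397), np.float64(-0.448312), 0.04, 98.9) -> [ 0.  0. 13.] turn -0.0
```

Call:
send_rows(
  rows=[0,0,-1,0,0,0,215,0,0,-4,0,0,0,215,0,0,-8,0,0,0,215,-2,0.5,-10,0,0,-1,215,-6,1.6,-10,0,0,-2.5,215,-10,2.7,-10,0,0,-4,215,-14,3.8,-10,0,0,-5.5,215,-18,5,-10,0,0,-7,215,-22,6.1,-10,0,0,-9,215,-26,7.2,-10,0,0,-10.6,215],
)

```text
time: 9.93
tool_pos: [0.4802, -0.4375, 0.1685]
ee_rot: [-3.141, -0.0, 1.728]
force: [1.3, 1.4, 0.1]
opening: 0.0208
```

Run:
```python
from h import *
go([(.484,-.4483,.17,98.9),(.484,-.4483,.04,98.9)])
```

```text
at [ 0.4802 -0.4375  0.1685 99.0151] ee [-3.1413e+00 -5.0000e-04  1.7281e+00] q [-0.85  0.15  1.61  0.    1.38 -2.58] F [1.3 1.4 0.1] op 0.0208 t 9.9333
0 (0.484, -0.4483, 0.17, 98.9) -> [-1.12  0.21 -0.15] turn 0.1
0 (0.484, -0.4483, 0.04, 98.9) -> [-1.12  0.21 12.85] turn 0.1
```

Call:
send_rows(
  rows=[-1.2,0.2,1.5,0,0,0,215,-1.2,0.2,5,0,0,0,215,-1.2,0.2,8.5,0,0,0,215,-1.2,0.2,11.5,0,0,0,215,-1.2,0.2,12.8,0,0,0,215,-1.2,0.2,12.8,0,0,0,195,-1.2,0.2,12.8,0,0,0,170,-1.2,0.2,12.8,0,0,0,165,-1.2,0.2,9.5,0,0,0,165,-1.2,0.2,6,0,0,0,165],
)

```text
time: 10.77
tool_pos: [0.4836, -0.4466, 0.1092]
ee_rot: [-3.141, -0.002, 1.727]
force: [0.9, -0.2, 1.0]
opening: 0.0299
```

Run:
```python
from h import *
go([(.484,-.4483,.17,98.9),(.5015,-.301,.17,1)],[(.5015,-.301,.135,1)],[(.5015,-.301,.094,1)])
```

```text
at [ 0.4836 -0.4466  0.1092 98.9419] ee [-3.1406e+00 -1.6000e-03  1.7269e+00] q [-0.86  0.23  1.63 -0.    1.29 -2.59] F [ 0.9 -0.2  1. ] op 0.0299 t 10.7667
0 (0.484, -0.4483, 0.17, 98.9) -> [-0.18  0.01 -6.08] turn 0.0
0 (0.5015, -0.301, 0.17, 1) -> [14.1   4.03 -6.08] turn 97.9
1 (0.5015, -0.301, 0.135, 1) -> [0.  0.  3.5] turn -0.0
2 (0.5015, -0.301, 0.094, 1) -> [0.  0.  4.1] turn -0.0
```

Call:
send_rows(
  rows=[0,0,-3,0,0,5,130,1,0,-6,0,0,12,120,3,1,-6,0,0,19,120,5,1.5,-6,0,0,26,120,7,2,-6,0,0,33,120,9,2.6,-6,0,0,40,120,11,3.2,-6,0,0,47,120,12.5,3.6,-6,0,0,54,120,13.5,3.8,-6,0,0,61,120,14.1,4,-6,0,0,68,120],
)

```text
time: 11.6
tool_pos: [0.503, -0.3012, 0.1723]
ee_rot: [3.136, -0.002, 0.535]
force: [-0.5, -0.2, 0.0]
opening: 0.0452
```

Call:
send_rows(
  rows=[0,0,0,0,0,7,120,0,0,0,0,0,14,120,0,0,0,0,0,21,120,0,0,0,0,0,28,120,0,0,1,0,0,29.9,120,0,0,2.5,0,0,29.9,120,0,0,3,0,0,29.9,120,0,0,3,0,0,29.9,120,0,0,3,0,0,29.9,120,0,0,3,0,0,29.9,120],
)

```text
time: 12.43
tool_pos: [0.5024, -0.3023, 0.1402]
ee_rot: [3.14, -0.002, 0.018]
force: [-0.6, 0.3, -0.1]
opening: 0.0454
```

Run:
```python
from h import *
save(clampview((.5024,-.296),.09),"w3")
go([(.5015,-.301,.094,1)])
```

```text
clamp 6457 ((502.4747009277344, -300.127685546875), (21.534727096557617, 119.86527252197266), 0.9976534843444824) [0.10830244 0.11062731 0.11190662]
at [ 0.5024 -0.3022  0.14    1.0415] ee [ 3.1399e+00 -2.0000e-03  1.8200e-02] q [-0.67  0.03  1.79 -0.    1.32 -0.69] F [ 0.2  0.2 -0.4] op 0.0449 t 12.4833
0 (0.5015, -0.301, 0.094, 1) -> [-0.08 -0.13  4.6 ] turn 0.0
```

Call:
send_rows(
  rows=[0,-0.1,1.5,0,0,0,120,0,-0.1,3,0,0,0,120,0,-0.1,4.2,0,0,0,120,0,-0.1,4.6,0,0,0,120,0,-0.1,4.6,0,0,0,120,0,-0.1,4.6,0,0,0,150,0,-0.1,4.6,0,0,0,180,0,-0.1,4.6,0,0,0,215,0,-0.1,4.6,0,0,0,215,0,-0.1,4.6,0,0,0,215],
)

```text
time: 13.32
tool_pos: [0.5024, -0.3013, 0.0936]
ee_rot: [3.14, -0.002, 0.018]
force: [0.7, -0.9, 3.2]
opening: 0.0207
```

Run:
```python
from h import *
go([(.502,-.301,.19,1),(.488,-.474,.19,-70)],[(.488,-.474,.19,-81.1),(.488,-.474,.046,-81.1)])
```

```text
at [ 0.5024 -0.3013  0.0936  1.0364] ee [ 3.1401e+00 -1.8000e-03  1.8100e-02] q [-0.67  0.08  1.82 -0.    1.24 -0.69] F [ 0.7 -0.9  3.2] op 0.0207 t 13.3167
0 (0.502, -0.301, 0.19, 1) -> [-0.04 -0.03 -9.64] turn 0.0
0 (0.488, -0.474, 0.19, -70) -> [-1.75 17.24 -9.64] turn 71.0
1 (0.488, -0.474, 0.19, -81.1) -> [0. 0. 0.] turn 11.1
1 (0.488, -0.474, 0.046, -81.1) -> [ 0.   0.  14.4] turn 11.1
```

Call:
send_rows(
  rows=[0,0,-1,0,0,0,215,0,0,-4,0,0,0,215,0,0,-8,0,0,0,215,-0.2,1.5,-9.6,0,0,7,215,-0.4,4,-9.6,0,0,14,215,-0.7,7,-9.6,0,0,21,215,-1,10,-9.6,0,0,28,215,-1.3,13,-9.6,0,0,35,215,-1.5,15.5,-9.6,0,0,42,215,-1.7,17.2,-9.6,0,0,49,215],
)

```text
time: 14.15
tool_pos: [0.487, -0.4752, 0.1885]
ee_rot: [3.141, -0.0, -0.845]
force: [0.1, 0.4, -0.6]
opening: 0.0206
```

Call:
send_rows(
  rows=[0,0,0,0,0,7,215,0,0,0,0,0,14,215,0,0,0,0,0,21,215,0,0,0,0,0,28,215,0,0,1,0,0,33.1,215,0,0,4,0,0,33.1,215,0,0,7.5,0,0,33.1,215,0,0,9,0,0,33.1,215,0,0,9,0,0,33.1,215,0,0,9,0,0,33.1,215],
)

```text
time: 14.98
tool_pos: [0.4873, -0.4724, 0.0976]
ee_rot: [3.14, 0.002, -1.415]
force: [0.3, -0.2, 0.2]
opening: 0.0209
```

Run:
```python
from h import *
go([(.488,-.474,.046,-81.1)])
s=imaging.snapshot("wrist");save(s,"w4")
```

```text
at [  0.4873  -0.4724   0.0976 -81.0602] ee [ 3.1404e+00  2.1000e-03 -1.4148e+00] q [-0.88  0.29  1.58 -0.    1.28  0.54] F [ 0.3 -0.2  0.2] op 0.0209 t 14.9833
0 (0.488, -0.474, 0.046, -81.1) -> [ 0.17 -0.04  5.16] turn 0.0
```

View pics/w4.png

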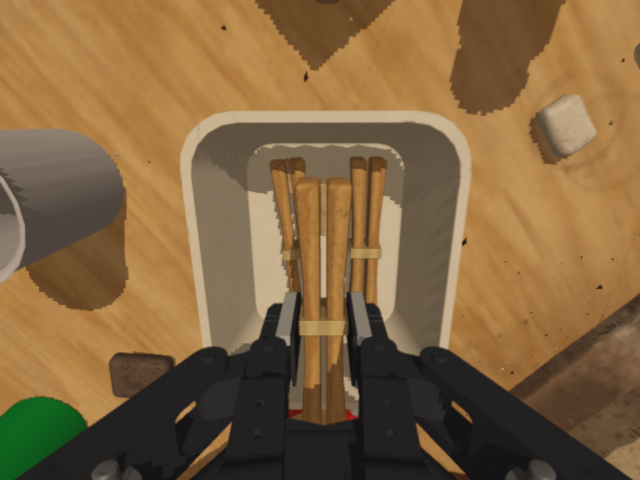

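Both earlier clamps lie flat in the tub, at px (287,230) and (367,230). The third is held between them, so I'll release it and go to the rack.

Call:
send_rows(
  rows=[0,0,1.5,0,0,0,215,0,0,3,0,0,0,215,0,0,4.5,0,0,0,215,0,0,5.1,0,0,0,215,0,0,5.1,0,0,0,195,0,0,5.1,0,0,0,175,0,0,5.1,0,0,0,165,0,0,4,0,0,0,165,0,0,1,0,0,0,165,0,0,-3,0,0,0,165],
)

```text
time: 15.87
tool_pos: [0.4863, -0.4712, 0.1265]
ee_rot: [3.138, 0.006, -1.415]
force: [0.5, -0.4, -0.6]
opening: 0.0303
```

Run:
```python
from h import *
go([(.488,-.474,.26,-81.1),(.56,-.25,.32,-20)],[(.64,-.0495,.32,0),(.64,-.0495,.28,0)])
```

```text
at [  0.4863  -0.4712   0.1265 -81.0646] ee [ 3.1383  0.0056 -1.4148] q [-0.88  0.26  1.57 -0.    1.33  0.54] F [ 0.5 -0.4 -0.6] op 0.0303 t 15.8667
0 (0.488, -0.474, 0.26, -81.1) -> [  0.3   -0.13 -13.35] turn 0.0
0 (0.56, -0.25, 0.32, -20) -> [-20.71 -10.72 -19.35] turn -61.1
1 (0.64, -0.0495, 0.32, 0) -> [  0.66 -21.58   0.  ] turn -20.0
1 (0.64, -0.0495, 0.28, 0) -> [  0.66 -21.58   4.  ] turn -20.0
```

Call:
send_rows(
  rows=[0,0,-3,0,0,0,150,0,0,-7,0,0,-5,130,0,0,-11,0,0,-12,100,0,0,-15,0,0,-19,100,-3,-1.5,-17,0,0,-26,100,-6.5,-3.4,-18,0,0,-33,100,-10,-5.2,-19,0,0,-40,100,-13.5,-7,-19.3,0,0,-47,100,-17.2,-8.9,-19.3,0,0,-54,100,-20.7,-10.7,-19.3,0,0,-61,100],
)

```text
time: 16.7
tool_pos: [0.5619, -0.2501, 0.3245]
ee_rot: [3.141, -0.004, -0.344]
force: [0.7, 0.1, 0.6]
opening: 0.0519
```

Call:
send_rows(
  rows=[0,-3.5,0,0,0,-4,100,0.2,-7,0,0,0,-8,100,0.3,-10.5,0,0,0,-12,100,0.4,-14,0,0,0,-16,100,0.5,-17.5,0,0,0,-20,100,0.6,-20,0,0,0,-20,100,0.7,-21.6,1.5,0,0,-20,100,0.7,-21.6,3,0,0,-20,100,0.7,-21.6,3,0,0,-20,100,0.7,-21.6,3,0,0,-20,100],
)

```text
time: 17.53
tool_pos: [0.6407, -0.0523, 0.289]
ee_rot: [-3.142, 0.004, -0.002]
force: [-0.8, 0.4, 0.3]
opening: 0.052
```

Run:
```python
from h import *
s=imaging.snapshot("wrist");save(s,"w5"); W=cloud(s); w=W.reshape(-1,3); pix=s["pixels"]
r=np.hypot(*(w[:,:2]-(.64,-.0495)).T)
for lo,hi in((.225,.24),(.20,.222),(.17,.2)):
    h=w[(r<.03)&(w[:,2]>lo)&(w[:,2]<hi)]
    if len(h)>9: print(lo,len(h),h.mean(0).round(4),h.min(0).round(4),h.max(0).round(4),cv2.minAreaRect((h[:,:2]*1000).astype(np.float32)))
f=w[(r<.07)&(w[:,2]>.140)&(w[:,2]<.152)]; print("fork",len(f),f[:,2].mean())
for y in np.arange(-.09,.0,.01):
    q=f[abs(f[:,1]-y)<.003]; 
    if len(q): x=np.sort(q[:,0]); g=np.argmax(np.diff(x)); print(round(y,3),x[0].round(4),x[g].round(4),x[g+1].round(4),x[-1].round(4))
go([(.64,-.0495,.178,0)])
print(nets.find_in(s,"brush_grip")[:2])
```

```text
0.225 987 [ 0.6431 -0.0436  0.232 ] [ 0.6318 -0.0562  0.2251] [ 0.6544 -0.0335  0.2346] ((643.2149047851562, -45.09199142456055), (19.983592987060547, 19.8624324798584), 24.602201461791992)
0.2 300 [ 0.6426 -0.0369  0.2115] [ 0.6316 -0.0472  0.2   ] [ 0.6549 -0.0334  0.2219] ((644.7677612304688, -38.60679626464844), (11.23560619354248, 24.171463012695312), 74.74130249023438)
0.17 302 [ 0.6425 -0.0369  0.1859] [ 0.6316 -0.0465  0.17  ] [ 0.6548 -0.0334  0.1999] ((644.4669189453125, -38.461891174316406), (11.044364929199219, 23.799484252929688), 76.87849426269531)
fork 2665 0.1453900690676374
-0.08 0.6247 0.6301 0.6635 0.6635
-0.07 0.6239 0.6277 0.6595 0.6644
-0.06 0.6231 0.6293 0.657 0.6641
-0.05 0.6233 0.6296 0.6556 0.6639
-0.04 0.6227 0.6364 0.6513 0.6637
-0.03 0.6228 0.6339 0.6364 0.6634
-0.02 0.6221 0.6339 0.6513 0.6632
-0.01 0.6209 0.662 0.6636 0.6636
at [ 0.6412 -0.0527  0.2904 -0.1595] ee [ 3.1414e+00  1.9000e-03 -2.8000e-03] q [-0.2   0.07  1.5  -0.    1.58 -0.19] F [-0.   0.6  0.4] op 0.0521 t 17.5833
0 (0.64, -0.0495, 0.178, 0) -> [-0.12 -0.32 11.24] turn -0.2
[{'bbox': [312.0, 177.0, 37.7, 92.4], 'p': 0.94}]
```

View pics/w5.png

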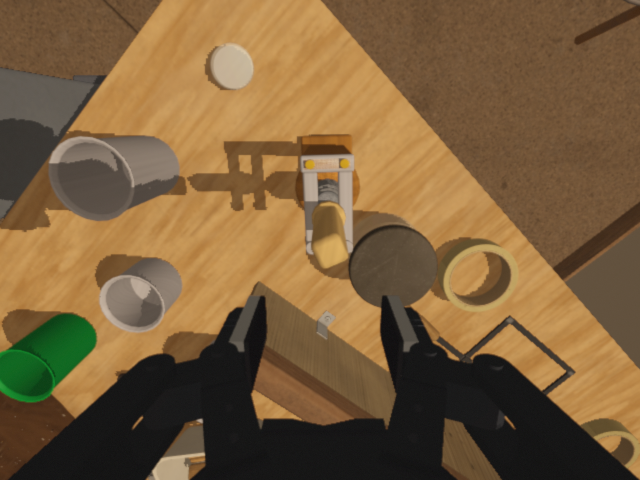

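The wrist view shows the handle top at px (330,250), turned about 24.6°. Steel tall and short beakers are empty and upright.

Run:
```python
from h import *
go([(.643,-.047,.29,24.6),(.643,-.047,.178,24.6)])
```

```text
at [ 0.6416 -0.0528  0.2913 -0.1728] ee [ 3.1412e+00  3.0000e-04 -3.0000e-03] q [-0.2   0.07  1.5  -0.    1.58 -0.19] F [0.7 0.5 0.3] op 0.0517 t 17.6333
0 (0.643, -0.047, 0.29, 24.6) -> [ 0.14 -0.58  0.13] turn -24.8
0 (0.643, -0.047, 0.178, 24.6) -> [ 0.14 -0.58 11.33] turn -24.8
```

Call:
send_rows(
  rows=[0,-0.2,0,0,0,-7,100,0.1,-0.4,0,0,0,-14,100,0.1,-0.6,0,0,0,-21,100,0.1,-0.6,0.1,0,0,-24.8,100,0.1,-0.6,0.1,0,0,-24.8,100,0.1,-0.6,1.5,0,0,-24.8,100,0.1,-0.6,3,0,0,-24.8,100,0.1,-0.6,4,0,0,-24.8,100,0.1,-0.6,4,0,0,-24.8,100,0.1,-0.6,4,0,0,-24.8,100],
)

```text
time: 18.47
tool_pos: [0.642, -0.0453, 0.2489]
ee_rot: [-3.139, 0.003, 0.431]
force: [1.5, -0.1, -0.2]
opening: 0.0524
```

Run:
```python
from h import *
s=imaging.snapshot("wrist");save(s,"w6"); w=cloud(s).reshape(-1,3)
r=np.hypot(*(w[:,:2]-(.643,-.047)).T)
h=w[(r<.025)&(w[:,2]>.228)&(w[:,2]<.24)]
print(len(h),h.mean(0).round(4),cv2.minAreaRect((h[:,:2]*1000).astype(np.float32)))
go([(.643,-.047,.178,24.6)])
```

```text
1305 [ 0.6424 -0.0438  0.2322] ((642.880859375, -44.48751449584961), (19.388484954833984, 19.738025665283203), 24.63629722595215)
at [ 0.6427 -0.0454  0.2504 24.7115] ee [-3.1408e+00  1.1000e-03  4.3130e-01] q [-0.19  0.09  1.54  0.    1.51 -0.62] F [ 0.3  0.  -0.2] op 0.0524 t 18.5167
0 (0.643, -0.047, 0.178, 24.6) -> [-0.04  0.16  7.24] turn 0.1
```

Call:
send_rows(
  rows=[0,0.1,1.5,0,0,0,100,0,0.1,3.5,0,0,0,100,0,0.1,5.5,0,0,0,100,0,0.1,6.8,0,0,0,100,0,0.1,7.2,0,0,0,100,0,0.1,7.2,0,0,0,130,0,0.1,7.2,0,0,0,165,0,0.1,7.2,0,0,0,225,0,0.1,7.2,0,0,0,225,0,0.1,7.2,0,0,0,225],
  squeeze=60,
)

```text
time: 19.35
tool_pos: [0.6444, -0.0465, 0.1811]
ee_rot: [3.14, -0.002, 0.432]
force: [0.4, 0.1, 2.1]
opening: 0.0195
```

Run:
```python
from h import *
from scipy.optimize import least_squares
s=imaging.snapshot("top");W=cloud(s).reshape(-1,3)
B=dict(tall=((.428,-.02),.115),short=((.411,-.176),.065),mid=((.5024,-.296),.090))
for n,(c0,h) in B.items():
    r=np.hypot(*(W[:,:2]-c0).T); rim=W[(r<.07)&(abs(W[:,2]-h)<.004)]
    x=least_squares(lambda c:np.hypot(*(rim[:,:2]-c).T)-.0365,c0,loss='soft_l1',f_scale=.002).x
    print(n,len(rim),x.round(4),rim.min(0).round(3),rim.max(0).round(3))
p=readout.get_obs()["tool_pos"]
go([(p[0],p[1],.190,24.6)],[(p[0]+.002,p[1]-.065,.190,24.6)],[(p[0]+.002,p[1]-.065,.33,24.6)])
```

```text
tall 323 [ 0.4278 -0.021 ] [ 0.39  -0.058  0.111] [0.466 0.017 0.119]
short 293 [ 0.4107 -0.1763] [ 0.374 -0.215  0.061] [ 0.448 -0.139  0.069]
mid 297 [ 0.5025 -0.296 ] [ 0.466 -0.335  0.086] [ 0.54  -0.259  0.094]
at [ 0.6444 -0.0465  0.1811 24.7378] ee [ 3.1398e+00 -2.5000e-03  4.3180e-01] q [-0.19  0.13  1.61  0.    1.39 -0.62] F [-0.   0.5  3.5] op 0.0195 t 19.4
0 (np.float64(0.6443532163148891), np.float64(-0.04646396932884274), 0.19, 24.6) -> [ 0.    0.   -0.89] turn 0.1
1 (np.float64(0.6463532163148891), np.float64(-0.11146396932884274), 0.19, 24.6) -> [-2.52  5.99  0.  ] turn -0.0
2 (np.float64(0.6463532163148891), np.float64(-0.11146396932884274), 0.33, 24.6) -> [  0.   0. -14.] turn -0.0
```

Call:
send_rows(
  rows=[0,0,-0.3,0,0,0,225,0,0,-0.7,0,0,0,225,0,0,-1.2,0,0,0,225,0,0,-1.3,0,0,0,225,0,0,-1.3,0,0,0,225,0,0,-1.3,0,0,0,225,0,0,-1.3,0,0,0,225,0,0,-1.3,0,0,0,225,0,0,-1.3,0,0,0,225,0,0,-1.3,0,0,0,225],
)

```text
time: 20.23
tool_pos: [0.6433, -0.0463, 0.1921]
ee_rot: [-3.141, 0.0, 0.432]
force: [-0.5, -0.4, -0.8]
opening: 0.0192
```

Run:
```python
from h import *
go([(.6354,-.1085,.193,24.6)])
s=imaging.snapshot("scene"); cv2.imwrite("pics/s2.png",cv2.resize(s["pixels"][100:260,180:400,::-1],(770,560),interpolation=2))
```

```text
at [ 0.6433 -0.0463  0.1921 24.7351] ee [-3.1414e+00  3.0000e-04  4.3170e-01] q [-0.19  0.13  1.6  -0.    1.41 -0.62] F [-0.5 -0.4 -0.8] op 0.0192 t 20.2333
0 (0.6354, -0.1085, 0.193, 24.6) -> [-3.32  5.32 -0.09] turn 0.1
```

View pics/s2.png

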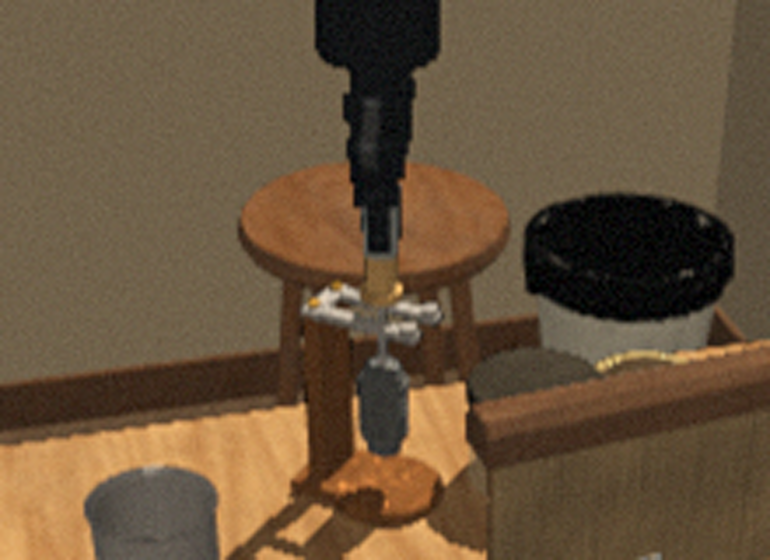

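The collar is off the fork and the brush hangs straight (px 385,290). Now I'll draw it out and raise it.

Call:
send_rows(
  rows=[-0.4,1,-0.1,0,0,0,225,-0.8,2,-0.1,0,0,0,225,-1.2,3,-0.1,0,0,0,225,-1.6,3.9,-0.1,0,0,0,225,-2.4,4.6,-0.1,0,0,0,225,-3.3,5.3,-0.1,0,0,0,225,-3.3,5.3,-0.1,0,0,0,225,-3.3,5.3,-0.1,0,0,0,225,-3.3,5.3,-1,0,0,0,225,-3.3,5.3,-2,0,0,0,225],
)

```text
time: 21.12
tool_pos: [0.6351, -0.1077, 0.212]
ee_rot: [-3.14, 0.001, 0.432]
force: [0.0, -0.2, -0.3]
opening: 0.0191
```

Run:
```python
from h import *
p=readout.get_obs()["tool_pos"]
go([(p[0],p[1],.305,24.6),(.428,-.021,.305,24.6)],[(.428,-.021,.28,24.6)])
```

```text
at [ 0.6351 -0.1077  0.212  24.7599] ee [-3.1401e+00  1.3000e-03  4.3210e-01] q [-0.28  0.11  1.58  0.    1.45 -0.72] F [ 0.  -0.2 -0.3] op 0.0191 t 21.1167
0 (np.float64(0.6350721904601736), np.float64(-0.10769391719760324), 0.305, 24.6) -> [ 0.   0.  -9.3] turn 0.2
0 (0.428, -0.021, 0.305, 24.6) -> [-15.17 -16.54  -9.3 ] turn 0.2
1 (0.428, -0.021, 0.28, 24.6) -> [0.  0.  2.5] turn -0.0
```

Call:
send_rows(
  rows=[0,0,-2.5,0,0,0,225,0,0,-6,0,0,0,225,0,0,-9,0,0,0,225,-2,-2.2,-9.3,0,0,0,225,-4.6,-5,-9.3,0,0,0,225,-7.2,-7.8,-9.3,0,0,0,225,-9.8,-10.7,-9.3,0,0,0,225,-12.4,-13.5,-9.3,0,0,0,225,-14.3,-15.6,-9.3,0,0,0,225,-15.2,-16.5,-9.3,0,0,0,225],
)

```text
time: 21.95
tool_pos: [0.4264, -0.0203, 0.3071]
ee_rot: [3.14, -0.002, 0.434]
force: [0.4, 0.3, -1.1]
opening: 0.0191
```

```bash
cat >> h.py <<'E'
from scipy.optimize import least_squares
B=dict(tall=((.428,-.021),.115),short=((.4107,-.1763),.065),mid=((.5025,-.296),.090))
def rims(cam="top",names=B,rad=.075):
    s=imaging.snapshot(cam);W=cloud(s).reshape(-1,3); pix=s["pixels"].reshape(-1,3).astype(int)
    ok=~((pix[:,1]>pix[:,0]+25))
    for n in names:
        c0,h=B[n]; r=np.hypot(*(W[:,:2]-c0).T); rim=W[ok&(r<rad)&(abs(W[:,2]-h)<.004)]
        if len(rim)<20: print(n,"few",len(rim)); continue
        x=least_squares(lambda c:np.hypot(*(rim[:,:2]-c).T)-.0365,np.median(rim[:,:2],0),loss='soft_l1',f_scale=.002).x
        print(cam,n,len(rim),x.round(4),"res",np.median(abs(np.hypot(*(rim[:,:2]-x).T)-.0365)).round(4))
    return s
def brush(cam):
    s=imaging.snapshot(cam);W=cloud(s).reshape(-1,3);p=readout.get_obs()["tool_pos"]
    r=np.hypot(*(W[:,:2]-p[:2]).T); b=W[(r<.03)&(W[:,2]>p[2]-.175)&(W[:,2]<p[2]-.04)]
    if len(b): print(cam,"brush",len(b),"lowest rel TCP",np.percentile(b[:,2]-p[2],[0,2,5]).round(4)," head xy rel",(b[b[:,2]<p[2]-.09].mean(0)-p)[:2].round(4),"stem/upper",(b[b[:,2]>p[2]-.08].mean(0)-p)[:2].round(4))
    return s
E
python3 - <<'E'
from h import *
rims(); s=brush("scene"); save(s,"s3")
rims("scene",["short","mid"])
go([(.428,-.021,.305,24.6)])
E
```

```text
top tall 229 [ 0.4279 -0.0204] res 0.0014
top short 290 [ 0.4107 -0.1764] res 0.0013
top mid 193 [ 0.5366 -0.3331] res 0.0013
scene brush 625 lowest rel TCP [-0.151  -0.1481 -0.145 ]  head xy rel [-0.0108 -0.0061] stem/upper [-0.0039  0.0001]
scene short 275 [ 0.4095 -0.1757] res 0.0014
scene mid 177 [ 0.5353 -0.3324] res 0.0014
at [ 4.28600e-01 -2.15000e-02  3.07100e-01  2.48108e+01] ee [ 3.1391 -0.0033  0.433 ] q [-0.22 -0.48  1.94  0.    1.67 -0.66] F [ 0.1  0.  -0.2] op 0.0193 t 22.1
0 (0.428, -0.021, 0.305, 24.6) -> [-0.03 -0.07  0.21] turn 0.2
```

View pics/s3.png

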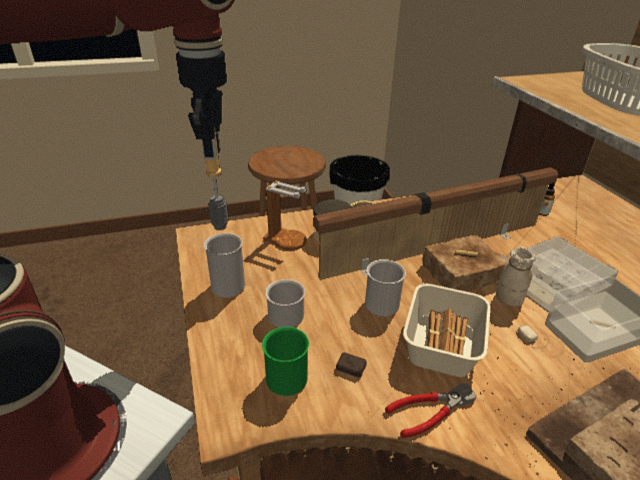

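The clamps are all in the tub. The middle beaker was knocked: its scene px is now (384,288), which puts it at about (0.536,-0.333). The brush sits above the tall beaker, so I'll lower it.

Call:
send_rows(
  rows=[0,-0.1,1.5,0,0,0,225,0,-0.1,3.5,0,0,0,225,0,-0.1,5.5,0,0,0,225,0,-0.1,7.5,0,0,0,225,0,-0.1,9.5,0,0,0,225,0,-0.1,11,0,0,0,225,0,-0.1,12,0,0,0,225,0,-0.1,12.8,0,0,0,225,0,-0.1,13.3,0,0,0,225,0,-0.1,13.5,0,0,0,225],
)

```text
time: 22.93
tool_pos: [0.4281, -0.0211, 0.1695]
ee_rot: [-3.141, 0.001, 0.432]
force: [-0.4, 0.5, -1.3]
opening: 0.0192
```

Call:
send_rows(
  rows=[0,0,0.2,0,0,0,225,0,0,0.4,0,0,0,225,0,0,0.6,0,0,0,225,0,0,0.8,0,0,0,225,0,0,0.9,0,0,0,225,0,0,1,0,0,0,225,0,0,1.1,0,0,0,225,0,0,1.2,0,0,0,225,0,0,1.2,0,0,0,225,0,0,1.2,0,0,0,225],
)

```text
time: 23.77
tool_pos: [0.4284, -0.0212, 0.159]
ee_rot: [3.141, -0.001, 0.432]
force: [-0.5, 0.4, 3.6]
opening: 0.0192
```

Call:
send_rows(
  rows=[0,0,0.1,0,0,0,225,0,0,0.2,0,0,0,225,0,0,0.2,0,0,0,225,0,0,0.3,0,0,0,225,0,0,0.3,0,0,0,225,0,0,0.3,0,0,0,225,0,0,0.3,0,0,0,225,0,0,0.3,0,0,0,225,0,0,0.3,0,0,0,225,0,0,0.3,0,0,0,225],
)

```text
time: 24.6
tool_pos: [0.429, -0.0214, 0.159]
ee_rot: [3.14, -0.001, 0.432]
force: [-4.4, 0.6, 15.7]
opening: 0.0191
```

Run:
```python
from h import *
go([(.428,-.021,.159,24.6)])
brush("scene")
```

```text
at [ 4.29000e-01 -2.14000e-02  1.59000e-01  2.47434e+01] ee [ 3.1402e+00 -1.1000e-03  4.3190e-01] q [-0.22 -0.39  2.13 -0.    1.41 -0.65] F [-4.4  0.6 15.7] op 0.0191 t 24.6
0 (0.428, -0.021, 0.159, 24.6) -> [-0.08 -0.08  0.  ] turn 0.1
scene brush 36 lowest rel TCP [-0.0656 -0.0641 -0.0631]  head xy rel [nan nan] stem/upper [ 0.002  -0.0002]h.py:40: RuntimeWarning: Mean of empty slice.
  if len(b): print(cam,"brush",len(b),"lowest rel TCP",np.percentile(b[:,2]-p[2],[0,2,5]).round(4)," head xy rel",(b[b[:,2]<p[2]-.09].mean(0)-p)[:2].round(4),"stem/upper",(b[b[:,2]>p[2]-.08].mean(0)-p)[:2].round(4))
  ret = um.true_divide(
```

Call:
send_rows(
  rows=[0,0,-1,0,0,0,225,0,0,-2.5,0,0,0,225,0,0,-4,0,0,0,225,0,0,-5.2,0,0,0,225,0,0,-5.8,0,0,0,225,0,0,-5.8,0,0,0,225,0,0,-5.8,0,0,0,225,0,0,-5.8,0,0,0,225,0,0,-5.8,0,0,0,225,0,0,-5.8,0,0,0,225],
)

```text
time: 25.48
tool_pos: [0.4276, -0.021, 0.2123]
ee_rot: [-3.141, 0.001, 0.432]
force: [-0.4, 0.4, -0.6]
opening: 0.0191
```

Call:
send_rows(
  rows=[0,0,1,0,0,0,225,0,0,2.5,0,0,0,225,0,0,4,0,0,0,225,0,0,4.8,0,0,0,225,0,0,5.2,0,0,0,225,0,0,5.4,0,0,0,225,0,0,5.6,0,0,0,225,0,0,5.8,0,0,0,225,0,0,5.8,0,0,0,225,0,0,5.8,0,0,0,225],
)

```text
time: 26.32
tool_pos: [0.4288, -0.0216, 0.159]
ee_rot: [3.14, -0.0, 0.432]
force: [-4.9, 0.1, 12.8]
opening: 0.0195
```

Run:
```python
from h import *
rims("scene",["mid","short"])
go([(.428,-.021,.30,24.6),(.535,-.332,.30,24.6)])
```

```text
scene mid 181 [ 0.535  -0.3326] res 0.0013
scene short 267 [ 0.4096 -0.1757] res 0.0013
at [ 4.28800e-01 -2.15000e-02  1.59000e-01  2.47495e+01] ee [ 3.1402e+00 -2.0000e-04  4.3200e-01] q [-0.22 -0.39  2.13 -0.    1.41 -0.65] F [-5.6 -0.3 13.8] op 0.0193 t 26.3667
0 (0.428, -0.021, 0.3, 24.6) -> [ -0.05  -0.08 -14.1 ] turn 0.1
0 (0.535, -0.332, 0.3, 24.6) -> [ -3.36  32.64 -14.1 ] turn 0.1
```

Call:
send_rows(
  rows=[0,0,-2,0,0,0,225,0,0,-5,0,0,0,225,0,0,-8.5,0,0,0,225,0,0,-12,0,0,0,225,0,0,-15.5,0,0,0,225,-0.2,2,-17.5,0,0,0,225,-0.5,5.5,-17.5,0,0,0,225,-0.9,9.2,-17.5,0,0,0,225,-1.3,13,-17.5,0,0,0,225,-1.6,16.8,-17.5,0,0,0,225],
)

```text
time: 27.2
tool_pos: [0.4845, -0.1822, 0.3314]
ee_rot: [3.14, -0.002, 0.432]
force: [0.9, 0.6, -1.3]
opening: 0.0194
```

Call:
send_rows(
  rows=[-0.3,3.5,0,0,0,0,225,-0.7,7,0,0,0,0,225,-1,10.5,0,0,0,0,225,-1.4,14,0,0,0,0,225,-1.6,16,0,0,0,0,225,-1.6,16,0,0,0,0,225,-1.6,16,0,0,0,0,225,-1.6,16,0,0,0,0,225,-1.6,16,0,0,0,0,225,-1.6,16,0,0,0,0,225],
)

```text
time: 28.03
tool_pos: [0.5363, -0.3313, 0.3309]
ee_rot: [3.141, -0.001, 0.433]
force: [-0.1, 0.3, -1.0]
opening: 0.0192
```

Run:
```python
from h import *
rims("scene",["tall"]); s=rims("top")
brush("scene")
go([(.536,-.333,.30,24.6)])
```

```text
scene tall 250 [ 0.427  -0.0204] res 0.0013
top tall 321 [ 0.4279 -0.0211] res 0.0013
short few 0
top mid 33 [ 0.5339 -0.3301] res 0.0014
scene brush 687 lowest rel TCP [-0.1506 -0.148  -0.1448]  head xy rel [-0.0126 -0.0024] stem/upper [-0.0034  0.0003]
at [ 0.5363 -0.3317  0.3307 24.784 ] ee [ 3.141e+00 -3.000e-04  4.326e-01] q [-0.67  0.03  1.48  0.    1.64 -1.1 ] F [-0.5 -0.8 -1.1] op 0.0195 t 28.1833
0 (0.536, -0.333, 0.3, 24.6) -> [-0.08  0.11  3.07] turn 0.2
```

Call:
send_rows(
  rows=[0,0.1,2,0,0,0,225,0,0.1,4.5,0,0,0,225,0,0.1,7,0,0,0,225,0,0.1,9.5,0,0,0,225,0,0.1,12,0,0,0,225,0,0.1,14,0,0,0,225,0,0.1,15.5,0,0,0,225,0,0.1,16.5,0,0,0,225,0,0.1,16.5,0,0,0,225,0,0.1,16.5,0,0,0,225],
)

```text
time: 29.02
tool_pos: [0.5369, -0.3333, 0.1657]
ee_rot: [3.141, -0.0, 0.432]
force: [0.5, 0.1, -1.0]
opening: 0.0192
```

Call:
send_rows(
  rows=[0,0,0.3,0,0,0,225,0,0,0.5,0,0,0,225,0,0,0.7,0,0,0,225,0,0,0.8,0,0,0,225,0,0,0.9,0,0,0,225,0,0,1,0,0,0,225,0,0,1.1,0,0,0,225,0,0,1.1,0,0,0,225,0,0,1.1,0,0,0,225,0,0,1.1,0,0,0,225],
)

```text
time: 29.85
tool_pos: [0.5378, -0.3343, 0.159]
ee_rot: [3.138, -0.001, 0.432]
force: [-3.3, 2.5, 12.4]
opening: 0.0189
```

Floor reached with 12 N. Next is up by 5.8 cm and down again.

Call:
send_rows(
  rows=[0,0,-1,0,0,0,225,0,0,-2.5,0,0,0,225,0,0,-4,0,0,0,225,0,0,-5.2,0,0,0,225,0,0,-5.8,0,0,0,225,0,0,-5.8,0,0,0,225,0,0,-5.8,0,0,0,225,0,0,-5.8,0,0,0,225,0,0,-5.8,0,0,0,225,0,0,-5.8,0,0,0,225],
)

```text
time: 30.68
tool_pos: [0.5363, -0.3329, 0.2111]
ee_rot: [-3.14, 0.001, 0.432]
force: [-0.1, -0.4, -1.2]
opening: 0.0194
```

Call:
send_rows(
  rows=[0,0,1,0,0,0,225,0,0,2.5,0,0,0,225,0,0,4,0,0,0,225,0,0,4.8,0,0,0,225,0,0,5.2,0,0,0,225,0,0,5.4,0,0,0,225,0,0,5.6,0,0,0,225,0,0,5.8,0,0,0,225,0,0,5.8,0,0,0,225,0,0,5.8,0,0,0,225],
)

```text
time: 31.52
tool_pos: [0.5374, -0.3346, 0.1589]
ee_rot: [3.138, 0.0, 0.432]
force: [-4.9, 1.3, 17.1]
opening: 0.0194
```

Run:
```python
from h import *
rims("scene",["short","tall"])
go([(.537,-.333,.155,24.6),(.4102,-.1762,.155,24.6)],start=(.537,-.333,.155,24.75))
go([(.537,-.333,.155,24.6)])
```

```text
scene short 270 [ 0.4094 -0.1758] res 0.0014
scene tall 256 [ 0.4271 -0.0202] res 0.0014
0 (0.537, -0.333, 0.155, 24.6) -> [0. 0. 0.] turn 0.2
0 (0.4102, -0.1762, 0.155, 24.6) -> [ -4.95 -19.55   0.  ] turn 0.2
at [ 0.5374 -0.3347  0.1589 24.7432] ee [3.138e+00 1.000e-04 4.319e-01] q [-0.67  0.12  1.66 -0.    1.35 -1.11] F [-4.7  1.9 16.4] op 0.0194 t 31.5667
0 (0.537, -0.333, 0.155, 24.6) -> [ 0.04 -0.17  0.39] turn 0.1
```

Call:
send_rows(
  rows=[0,0,-2,0,0,0,225,0,0,-5,0,0,0,225,0,0,-8.5,0,0,0,225,0,0,-12,0,0,0,225,0,0,-14,0,0,0,225,-0.4,-1.5,-14.5,0,0,0,225,-1.2,-5,-14.5,0,0,0,225,-2.1,-8.5,-14.5,0,0,0,225,-3,-12,-14.5,0,0,0,225,-3.9,-15.5,-14.5,0,0,0,225],
)

```text
time: 32.4
tool_pos: [0.4351, -0.2076, 0.2978]
ee_rot: [-3.14, 0.001, 0.431]
force: [0.5, 0.4, -0.4]
opening: 0.0191
```

Call:
send_rows(
  rows=[-0.5,-2,0,0,0,0,225,-0.9,-3.5,0,0,0,0,225,-1,-4,0,0,0,0,225,-1,-4,0,0,0,0,225,-1,-4,0,0,0,0,225,-1,-4,0,0,0,0,225,-1,-4,0,0,0,0,225,-1,-4,0,0,0,0,225,-1,-4,0,0,0,0,225,-1,-4,0,0,0,0,225],
)

```text
time: 33.23
tool_pos: [0.4107, -0.177, 0.2992]
ee_rot: [-3.141, 0.0, 0.431]
force: [0.1, 0.3, -1.0]
opening: 0.0192
```

Run:
```python
from h import *
rims("top",["tall","mid","short"],.06); 
brush("scene")
B["mid"]=((.536,-.333),.09);rims("scene",["mid","short"])
go([(.4104,-.1762,.159,24.6)])
```

```text
top tall 152 [ 0.4274 -0.0215] res 0.0014
top mid 123 [ 0.5369 -0.3332] res 0.0014
short few 0
scene brush 706 lowest rel TCP [-0.151  -0.1476 -0.1438]  head xy rel [-0.0119 -0.0036] stem/upper [-0.0031  0.0006]
scene mid 259 [ 0.5348 -0.3319] res 0.0013
scene short 276 [ 0.4095 -0.1757] res 0.0013
at [ 0.4106 -0.1768  0.2993 24.7298] ee [-3.1415e+00  1.0000e-04  4.3160e-01] q [-0.57 -0.42  1.92 -0.    1.65 -1.  ] F [-0.7 -0.6 -0.7] op 0.0193 t 33.3833
0 (0.4104, -0.1762, 0.159, 24.6) -> [ 0.   -0.06 14.03] turn 0.1
```

Call:
send_rows(
  rows=[0,0,2,0,0,0,225,0,0,4.5,0,0,0,225,0,0,7,0,0,0,225,0,0,9.5,0,0,0,225,0,0,11.5,0,0,0,225,0,0,12.7,0,0,0,225,0,0,13.3,0,0,0,225,0,0,13.3,0,0,0,225,0,0,13.3,0,0,0,225,0,0,13.3,0,0,0,225],
)

```text
time: 34.22
tool_pos: [0.4115, -0.1773, 0.1681]
ee_rot: [3.139, -0.002, 0.432]
force: [-0.2, -0.4, -0.5]
opening: 0.0196
```

Call:
send_rows(
  rows=[0,0,0.3,0,0,0,225,0,0,0.5,0,0,0,225,0,0,0.7,0,0,0,225,0,0,0.8,0,0,0,225,0,0,0.9,0,0,0,225,0,0,1,0,0,0,225,0,0,1.1,0,0,0,225,0,0,1.1,0,0,0,225,0,0,1.1,0,0,0,225,0,0,1.1,0,0,0,225],
)

```text
time: 35.05
tool_pos: [0.4114, -0.1773, 0.1589]
ee_rot: [3.14, -0.001, 0.432]
force: [-3.4, 1.6, 13.9]
opening: 0.0191
```

Call:
send_rows(
  rows=[0,0,-1,0,0,0,225,0,0,-2.5,0,0,0,225,0,0,-4,0,0,0,225,0,0,-5.2,0,0,0,225,0,0,-5.6,0,0,0,225,0,0,-5.6,0,0,0,225,0,0,-5.6,0,0,0,225,0,0,-5.6,0,0,0,225,0,0,-5.6,0,0,0,225,0,0,-5.6,0,0,0,225],
)

```text
time: 35.88
tool_pos: [0.4102, -0.1764, 0.2103]
ee_rot: [-3.14, 0.001, 0.432]
force: [0.4, 0.1, -0.8]
opening: 0.0193
```

Call:
send_rows(
  rows=[0,0,1,0,0,0,225,0,0,2.5,0,0,0,225,0,0,4,0,0,0,225,0,0,4.6,0,0,0,225,0,0,5,0,0,0,225,0,0,5.2,0,0,0,225,0,0,5.4,0,0,0,225,0,0,5.6,0,0,0,225,0,0,5.6,0,0,0,225,0,0,5.6,0,0,0,225],
)

```text
time: 36.72
tool_pos: [0.4111, -0.1773, 0.1589]
ee_rot: [3.14, 0.0, 0.432]
force: [-4.4, 1.9, 11.6]
opening: 0.0191
```

Run:
```python
from h import *
go([(.411,-.1765,.34,24.6),(.6354,-.1085,.34,24.6)])
```

```text
at [ 0.4111 -0.1773  0.1589 24.7474] ee [3.1402e+00 3.0000e-04 4.3190e-01] q [-0.57 -0.34  2.09 -0.    1.39 -1.  ] F [-4.4  1.9 11.6] op 0.0191 t 36.7167
0 (0.411, -0.1765, 0.34, 24.6) -> [  0.03  -0.08 -18.11] turn 0.1
0 (0.6354, -0.1085, 0.34, 24.6) -> [ 23.25   3.14 -18.11] turn 0.1
```

Call:
send_rows(
  rows=[0,0,-2,0,0,0,225,0,0,-5,0,0,0,225,0,0,-8.5,0,0,0,225,0,0,-12,0,0,0,225,0,0,-15.5,0,0,0,225,1,0.1,-18.5,0,0,0,225,4,0.5,-18.5,0,0,0,225,8,1.1,-18.5,0,0,0,225,12,1.6,-18.5,0,0,0,225,16,2.1,-18.5,0,0,0,225],
)

```text
time: 37.55
tool_pos: [0.5668, -0.1283, 0.3416]
ee_rot: [3.14, -0.002, 0.431]
force: [-0.1, -0.3, -1.2]
opening: 0.0193
```

Run:
```python
from h import *
go([(.6354,-.1085,.34,24.6),(.6354,-.1085,.22,24.6)])
rims("top",["short"])
```

```text
at [ 0.5668 -0.1283  0.3416 24.7146] ee [ 3.1395e+00 -2.0000e-03  4.3140e-01] q [-0.35 -0.09  1.58 -0.    1.66 -0.78] F [-0.1 -0.3 -1.2] op 0.0193 t 37.55
0 (0.6354, -0.1085, 0.34, 24.6) -> [7.06 1.07 0.16] turn 0.1
0 (0.6354, -0.1085, 0.22, 24.6) -> [ 7.06  1.07 12.16] turn 0.1
top short 292 [ 0.4107 -0.1763] res 0.0013
```

Call:
send_rows(
  rows=[2.5,0.4,0,0,0,0,225,5,0.8,0,0,0,0,225,7,1.1,0,0,0,0,225,7,1.1,0,0,0,0,225,7,1.1,2.5,0,0,0,225,7,1.1,5.5,0,0,0,225,7,1.1,8.5,0,0,0,225,7,1.1,11,0,0,0,225,7,1.1,12,0,0,0,225,7,1.1,12,0,0,0,225],
)

```text
time: 38.43
tool_pos: [0.6309, -0.1093, 0.2168]
ee_rot: [-3.138, 0.005, 0.431]
force: [0.3, 0.7, -2.0]
opening: 0.0191
```

Run:
```python
from h import *
s=imaging.snapshot("wrist");
cv2.imwrite("pics/w7.png",s["pixels"][:,:,::-1])
go([(.6354,-.1085,.195,24.6)],[(.646,-.088,.195,24.6),(.6442,-.0465,.195,24.6)])
```

```text
at [ 0.6322 -0.1096  0.2197 24.722 ] ee [-3.1405e+00  1.3000e-03  4.3150e-01] q [-0.29  0.1   1.58 -0.    1.46 -0.72] F [-0.2  0.8 -0.5] op 0.0192 t 38.4833
0 (0.6354, -0.1085, 0.195, 24.6) -> [0.33 0.03 2.47] turn 0.1
1 (0.646, -0.088, 0.195, 24.6) -> [ 1.82 -1.42  0.  ] turn -0.0
1 (0.6442, -0.0465, 0.195, 24.6) -> [ 3.38 -5.27  0.  ] turn -0.0
```

View pics/w7.png

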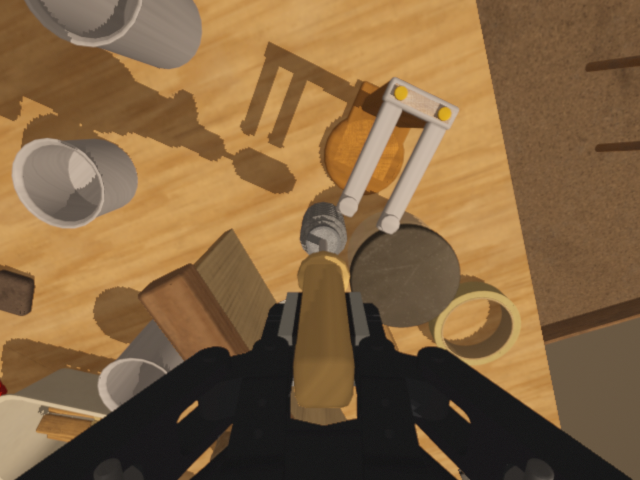

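The brush head is clear, at px (322,228). The fork's tine ends are at px (348,205) and (390,223), with the slot open. I'll lower it and enter the mouth of the fork.

Call:
send_rows(
  rows=[0,0,0.8,0,0,0,225,0,0,1.6,0,0,0,225,0,0,2.3,0,0,0,225,0,0,2.4,0,0,0,225,0,0,2.4,0,0,0,225,0,0,2.4,0,0,0,225,0,0,2.4,0,0,0,225,0,0,2.4,0,0,0,225,0,0,2.4,0,0,0,225,0,0,2.4,0,0,0,225],
)

```text
time: 39.32
tool_pos: [0.633, -0.1095, 0.1966]
ee_rot: [3.141, -0.0, 0.432]
force: [0.1, -0.3, -0.7]
opening: 0.0193
```

Run:
```python
from h import *
go([(.645,-.088,.195,24.6),(.6437,-.0465,.195,24.6)])
s=imaging.snapshot("wrist"); w=cloud(s).reshape(-1,3)
r=np.hypot(*(w[:,:2]-(.643,-.045)).T)
f=w[(r<.07)&(w[:,2]>.140)&(w[:,2]<.152)]
for y in np.arange(-.08,-.01,.01):
    q=f[abs(f[:,1]-y)<.003]
    if len(q): x=np.sort(q[:,0]); g=np.argmax(np.diff(x)); print(round(y,3),x[0].round(4),x[g].round(4),x[g+1].round(4),x[-1].round(4))
print("fork y min",f[:,1].min(),"stud z",np.percentile(f[:,2],[5,50,95]))
```

```text
at [ 0.633  -0.1095  0.1966 24.7365] ee [ 3.1413e+00 -3.0000e-04  4.3170e-01] q [-0.29  0.12  1.6  -0.    1.42 -0.72] F [ 0.1 -0.3 -0.7] op 0.0193 t 39.3167
0 (0.645, -0.088, 0.195, 24.6) -> [ 1.99 -1.45  0.16] turn 0.1
0 (0.6437, -0.0465, 0.195, 24.6) -> [ 3.61 -5.28  0.16] turn 0.1
-0.08 0.6234 0.6351 0.6528 0.6637
-0.07 0.6231 0.6353 0.6519 0.6638
-0.06 0.6229 0.635 0.6516 0.664
-0.05 0.6226 0.6346 0.6513 0.6633
-0.04 0.6223 0.6344 0.6511 0.6636
-0.03 0.6221 0.6343 0.651 0.6632
-0.02 0.6217 0.6338 0.6505 0.6629
-0.01 0.6201 0.6411 0.6416 0.6624
fork y min -0.07972325343468187 stud z [0.14316502 0.14506981 0.14895373]
```

Call:
send_rows(
  rows=[0.9,-0.6,0,0,0,0,225,1.8,-1.3,0,0,0,0,225,1.8,-1.3,0,0,0,0,225,2.2,-2.2,0,0,0,0,225,2.6,-3.1,0,0,0,0,225,3,-4,0,0,0,0,225,3.3,-4.8,0,0,0,0,225,3.5,-5.3,0,0,0,0,225,3.5,-5.3,0,0,0,0,225,3.5,-5.3,0,0,0,0,225],
)

```text
time: 40.2
tool_pos: [0.6424, -0.0464, 0.1964]
ee_rot: [3.141, 0.0, 0.432]
force: [1.0, 0.0, -0.6]
opening: 0.0191
```

Run:
```python
from h import *
go([(.643,-.047,.181,24.6)])
s=imaging.snapshot("scene"); cv2.imwrite("pics/s4.png",cv2.resize(s["pixels"][100:260,180:400,::-1],(770,560),interpolation=2))
```

```text
at [ 0.6424 -0.0464  0.1964 24.7756] ee [3.1413e+00 1.0000e-04 4.3240e-01] q [-0.19  0.12  1.6  -0.    1.42 -0.62] F [ 1.   0.  -0.6] op 0.0191 t 40.2
0 (0.643, -0.047, 0.181, 24.6) -> [0.03 0.08 1.54] turn 0.2
```

View pics/s4.png

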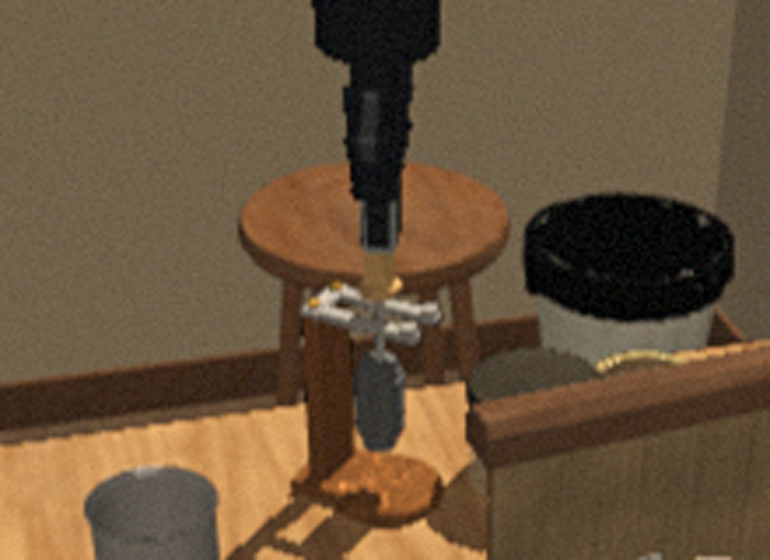

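The stem is in the slot (px 380,335). I'll lower it onto the fork until there is contact.

Call:
send_rows(
  rows=[0,0,0.4,0,0,0,225,0,0,0.8,0,0,0,225,0,0,1.1,0,0,0,225,0,0,1.3,0,0,0,225,0,0,1.5,0,0,0,225,0,0,1.6,0,0,0,225,0,0,1.7,0,0,0,225,0,0,1.7,0,0,0,225,0,0,1.7,0,0,0,225,0,0,1.7,0,0,0,225],
)

```text
time: 41.08
tool_pos: [0.6427, -0.047, 0.181]
ee_rot: [3.141, -0.001, 0.432]
force: [-3.6, -0.9, 5.8]
opening: 0.0195
```

Call:
send_rows(
  rows=[0,0,-0.1,0,0,0,225,0,0,-0.1,0,0,0,225,0,0,-0.1,0,0,0,195,0,0,-0.1,0,0,0,180,0,0,-0.1,0,0,0,160,0,0,-0.1,0,0,0,140,0,0,-0.1,0,0,0,120,0,0,-0.1,0,0,0,105,0,0,-0.1,0,0,0,105,0,0,-0.1,0,0,0,105],
)

```text
time: 41.92
tool_pos: [0.6425, -0.0467, 0.1803]
ee_rot: [-3.142, 0.0, 0.432]
force: [0.3, 0.4, 0.7]
opening: 0.0505
```

Call:
send_rows(
  rows=[0,0,-1,0,0,0,105,0,0,-2.5,0,0,0,105,0,0,-4.5,0,0,0,105,0,0,-7,0,0,0,105,0,0,-10,0,0,0,105,0,0,-13,0,0,0,105,0,0,-16,0,0,0,105,-3,0,-17,0,0,0,105,-6,0,-17,0,0,0,105,-9,0,-17,0,0,0,105],
)

```text
time: 42.75
tool_pos: [0.5606, -0.0847, 0.3543]
ee_rot: [3.138, -0.004, 0.433]
force: [-0.3, -0.4, -0.3]
opening: 0.0505
```

Run:
```python
from h import *
B["mid"]=((.536,-.333),.09)
s=rims("scene"); save(s,"s5"); s=rims("top")
W=cloud(s).reshape(-1,3)
for n,c,z in (("jar",(.716,-.125),.078),("pot",(.539,.088),.016),("lump",(.354,-.344),.017)):
    r=np.hypot(*(W[:,:2]-c).T);q=W[(r<.06)&(abs(W[:,2]-z)<.005)];print(n,len(q),((q.min(0)+q.max(0))/2).round(3))
for c in ("top","scene"):
    w=cloud(imaging.snapshot(c)).reshape(-1,3);r=np.hypot(*(w[:,:2]-(.643,-.047)).T);h=w[(r<.03)&(w[:,2]>.16)&(w[:,2]<.245)];print("handle",c,len(h),h.min(0).round(3),h.max(0).round(3))
go([(.6,.1,.35,24.6)])
```

```text
scene tall 236 [ 0.4272 -0.0204] res 0.0013
scene short 269 [ 0.4095 -0.1757] res 0.0014
scene mid 265 [ 0.5346 -0.3319] res 0.0013
top tall 221 [ 0.4285 -0.0204] res 0.0013
top short 289 [ 0.4106 -0.1764] res 0.0013
top mid 301 [ 0.5362 -0.3325] res 0.0014
jar 1453 [ 0.716 -0.13   0.078]
pot 110 [0.551 0.084 0.017]
lump 399 [ 0.353 -0.346  0.017]Traceback (most recent call last):
  File "<stdin>", line 8, in <module>
    return umr_minimum(a, axis, None, out, keepdims, initial, where)
ValueError: zero-size array to reduction operation minimum which has no identity
```

View pics/s5.png

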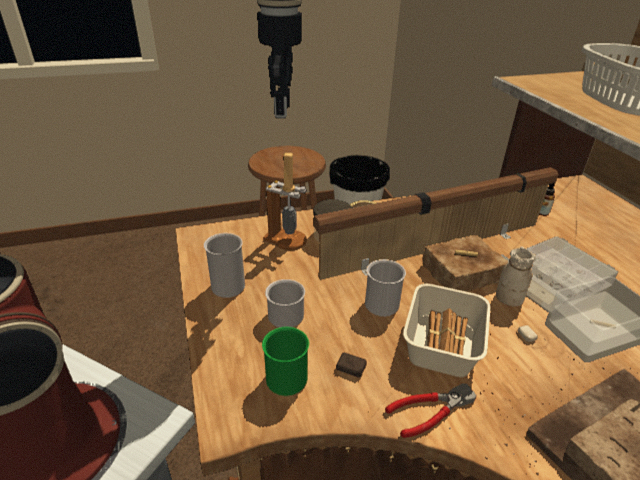

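The scene view shows the brush hanging in the fork at px (289,195). The beakers stand at (226,266), (286,304) and (384,288), and the clamps are in the tub at (447,330). Handing in.

```bash
python3 -c "
from h import *
w=cloud(imaging.snapshot('scene')).reshape(-1,3);r=np.hypot(*(w[:,:2]-(.643,-.047)).T);h=w[(r<.03)&(w[:,2]>.16)&(w[:,2]<.245)];print(len(h),h.min(0),h.max(0))
print(ticket.hand_in())"
```

```text
306 [ 0.62624116 -0.05826653  0.16027154] [ 0.6513136  -0.03688931  0.23593939]
the job is handed in; nothing more can be done
None
```

The job is done and handed in, with the robot clock at about 43 s of the 210 s allowed.

- **Clamps:** all three are off the beakers and in the white tub.
- **Scrubbing:** I scrubbed the tall, middle and short beakers in that order. Each got two pushes to the floor, at 12–17 N, with a lift of 5.1–5.3 cm between them.
- **Middle beaker:** it was knocked about 5 cm aside during the run. I measured it again and scrubbed it where it stood.
- **Brush:** it is back in the fork. The handle top reads 0.236 m, about where it was at the start, and the gripper is well clear.

**Last checks:**
- The beakers are upright, and rim fits from the two cameras agree to 2 mm.
- The lump is where it was.
- The final readings put the pot about 12 mm and the jar about 5 mm from where I first measured them. I filtered the points differently each time and the arm partly blocked the view. The gripper never went near the pot and no contact force showed near the jar, so I take this as measuring error.
- The top-camera check of the brush handle failed, because no points came back with the arm above it. The scene camera confirmed the handle instead.

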